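# Lid interlock check on a bench centrifuge with a set bevel gauge

### The job

Check the lid interlock of the small bench centrifuge: take the bevel gauge from the parts tray and stand it on the bench with the whole of its fence flush against the right-hand side of the centrifuge (blade rising towards the centrifuge's front, as the lid does) and let go of it, leaving its blade as it is set. Then take the bar on the sprung lid, lift the lid until it is parallel to the gauge's yellow blade, and hold it steady there: the program finishes while the gripper is still holding the lid up at that angle, for the interlock lamp to be read. Do not touch the lid with the gauge, do not throw the lid wide open, and leave the other things on the bench where they are.

Things in the scene. Friction and masses are not known exactly. Their poses are not given: they have to be found in the camera images.
- centrifuge: small bench centrifuge, fixed: white case 200 deep (its x) x 180 wide (y) x 80 mm high, blue lid on top. Origin: centre of its underside, at bench height; x points from its front (grey panel with knob and lamps, towards the robot) to its rear (hinge), y to its left, z up. Its right-hand side is the flat upright face at y = -90 mm, plain from 6 to 80 mm above the bench
- lid (a joint): angle of the centrifuge's blue lid (184 x 178 x 14 mm plate, round cloudy window) in rad: 0 shut and level, grows as the front edge is lifted (up to 1.2). A spring and its weight press it shut: pulling the bar along its arc takes about 3.5 N at the start, 5 N at 0.4 rad, 6.5 N at 0.8 rad; let go, it falls shut
- lid_hinge (a point): point in the middle of the lid's hinge axis, which runs along the centrifuge's y, 90 mm behind the case's centre and 86 mm above the bench. This frame turns with the lid: its x runs from the lid's front to the hinge, y to the left
- lid_bar (a point): middle of the round steel pull bar on the lid: 12 mm thick, 110 mm long along the lid's y between two standoffs, 36 mm clear above the lid's top near its front edge; in the lid_hinge frame at x = -166, z = +45 mm. The bar may turn between the finger pads. The frame turns with the lid
- gauge: bevel gauge, loose, 0.3 to 0.6 kg: dark grey foot 120 long (x) x 64 wide (y -34 to +30 mm) x 10 mm thick, aluminium fence 8 mm thick, 34 mm high along its left edge, black grip block on the foot. Origin: on its underside, midway along. x runs along the fence from its front to its rear end (blade pivot), y towards the fence, z up. The fence's flat outer face, y = +30 mm, goes against the case
- gauge_grip (a point): point in the black grip block, 14 mm to the right of the gauge's origin and 45 mm above its underside. The block is 16 mm thick along the gauge's x, 30 mm along its y, and its top is 62 mm above the underside; pinch it from above across the 16 mm
- gauge_blade (a joint): angle in rad between the gauge's yellow blade and its foot (the bench), 0.36 to 0.66, different every time, clamped stiffly by a brass wing nut. With the gauge flush, the lid is parallel to the blade when lid equals this value. Blade 3 x 18 x 104 mm, pivoted at gauge x = +48, y = +18.5, z = +22 mm, rising from there towards the gauge's front (-x)
- blade_pivot (a point): point on the blade's centre line at its pivot (gauge frame x = +48, y = +18.5, z = +22 mm); the frame turns with the blade: its x points along the blade from the raised free end to the pivot
- stopwatch: black stopwatch lying on the paper towel in front of the centrifuge, 65 x 56 x 12 mm; origin under its centre; leave alone
- measuring_bowl: grey metal measuring bowl with a neck, 91 mm across, 137 mm high, in front and to the left; origin under its centre; leave alone
- parts_tray: shallow steel parts tray, 166 x 226 x 29 mm over all, floor 2 mm thick, fixed on the bench; the gauge stands in it at the start. Origin: centre of its underside, 2.5 mm above the bench. A big cream machine (base 0.3 m high, its bowl and head higher) stands close to the tray's right, between it and the arm's start; another stands left of the centrifuge: keep clear of both

How it is judged:
By the outcome, as a careful person would: the job done as asked, in the order asked, and still so for the second after the job is handed in, while the arm keeps its last pose, push and grip.
It also fails if it takes over 64 s, if anything falls off the work surface, if the arm or the gripper's body presses on something with over 40 N, if the wrist force passes 120 N, or if a joint passes its speed limit or range.

### The arm

A 6-joint arm with a two-finger parallel gripper is mounted at the origin on a cart in front of the work surface, level with it; the furniture and walls round the work are solid. World frame = base frame: x ahead of the robot, y to its left, z up, the work surface at z = 0. Lengths are in mm, angles in rad, forces in N, time in s.
With the tool pointing down it reaches from about 250 to 775 mm from the base axis. Payload 4 kg.
Tool frame: the origin (TCP) lies midway between the tips of the shut fingers; the grasp point (between the pads) lies 19 mm behind it; y points along the fingers, z is the direction in which the jaws open and shut, and the axes are right-handed (so a half turn about y gives the same grasp; the last joint's range is limited). The gripper opens to 94 mm and grips with 3 to 60 N. Pads are 16 mm wide; open, the fingers measure 119 mm over their backs; the gripper's body (75 mm by 177 mm) begins 78 mm behind the grasp point.
Start: joints at [-1.223, 0.087, 1.371, -0, 1.684, -0.103], TCP at [239.628, -495.075, 205.506] pointing down, gripper open.
Joint ranges: [-3.1, 3.1], [-0.76, 2.03], [0.27, 2.55], [-1.08, 4.22], [0.17, 2.65], [-2.57, 2.57]. Speed limits (rad/s): [2.79, 2.79, 3.14, 3.14, 3.14, 3.14].

### API

Orientations are given as a rotation vector (axis times angle).
In Python, from workcell import * gives the robot as it stands.
- The arm moves only by the tool jog_arm, never from a script. Its arguments are lists of equal length, an entry for each row: "delta_pos": the shift along the tool's x, y, z in m, a list of three; "angular": the turn, a rotation vector about the tool's x, y, z in degrees, a list of three; "gripper": the closure in counts, from 0 (fully open) to 255 (shut). In form: {"delta_pos": [[tx, ty, tz], ...], "angular": [[wx, wy, wz], ...], "gripper": [gripper, ...]}. A call has 1 to 5 rows; each row is the pose to reach, as a shift and turn from the pose commanded when the call began, along the tool's axes at that moment; what a row does not reach only later rows make up. A row lasts 1/8 s, in which the tool goes at most 62.5 mm and 10.7 degrees, less where a joint would pass 70% of its speed; a pose out of reach is approached as far as the arm can. A call with a gripper value outside its range is refused whole. The fingers move at their own pace and stop on an object; the grip force is fixed at half the most. Time passes only in rows, so rows that repeat a pose let the fingers close. It gives the time, the measured TCP pose, the force and the opening at its end, in the units of the state.
- state(): the state, without advancing time (a new reading comes with each control period).
- snapshot(name): name is "scene" or "top"; returns a dict with "frame" (384x512x3 uint8, red, green, blue), "mtx" (3x3 intrinsics, pixels), "view" (4x4, takes a point from world to camera coordinates). Camera axes: x right, y down, z forward; pixel columns grow to the right and rows downward; lengths in mm; the calibration is good to about 2 mm. A picture is of the moment at which its call begins. There is no depth.
- finish_job(): hands the job in, once; it reports no verdict.
The state is a dict: "clock": time; "qpos": joint angles; "qd": joint speeds; "effort": joint torques, N m; "eef_pos": TCP position; "tool_rot": TCP orientation; "wrist_force": force on the tool from outside, world axes, zero at the start; "wrist_torque": the same for the moment, N m; "opening": finger opening in mm.
Only numpy, scipy, OpenCV 4.12 (cv2) and the standard library are available. Lean on these libraries where they do the work, as an engineer would, in place of code of your own. Each camera call takes 0.05 s, during which the arm holds its last target.

## Working session

There is one attempt and no reset: what is moved stays moved. The work goes in short steps, Python scripts to look and compute and a tool call to move; the robot and the scene stay as the last step left them, time stands still between calls to the robot, and variables do not carry over. Pictures are saved under pics/ and viewed, and the job is handed in when it is done.

Besides the shell and the picture viewer there is one more tool, called in YAML: its name, and indented under it one key for each argument. jog_arm: Moves the arm, as the interface text tells. Its arguments: {"type":"object","properties":{"delta_pos":{"type":"array","items":{"type":"array","items":{"type":"number"}}},"angular":{"type":"array","items":{"type":"array","items":{"type":"number"}}},"gripper":{"type":"array","items":{"type":"number"}}},"required":["delta_pos","angular","gripper"]}

```bash
mkdir -p pics; ls
python3 - <<'E'
from workcell import *
import cv2
for n in ("scene","top"):
    s=snapshot(n); cv2.imwrite(f"pics/{n}0.png",cv2.cvtColor(s["frame"],cv2.COLOR_RGB2BGR))
    import numpy as np; np.set_printoptions(suppress=True,precision=4); print(s["mtx"],s["view"])
print(state())
E
```

```text
pics
[[479.5039   0.     257.5743]
 [  0.     479.5039 188.7921]
 [  0.       0.       1.    ]] [[ -0.3356  -0.9418  -0.0171 347.1604]
 [ -0.5176   0.1995  -0.8321 278.6484]
 [  0.7871  -0.2704  -0.5544 952.2332]
 [  0.       0.       0.       1.    ]]
[[376.8226   0.     251.9846]
 [  0.     376.8226 189.6115]
 [  0.       0.       1.    ]] [[  0.0163  -0.9998   0.01   200.3591]
 [ -0.9983  -0.0168  -0.0566 454.9844]
 [  0.0568  -0.0091  -0.9983 938.8384]
 [  0.       0.       0.       1.    ]]
{'clock': 0.1, 'qpos': array([-1.2231,  0.0879,  1.3721,  0.    ,  1.6836, -0.1031]), 'qd': array([ 0.0008, -0.001 , -0.0038,  0.0006, -0.0026,  0.0006]), 'effort': array([  0.0018, -34.1253, -30.3302,   0.072 ,   0.0304,  -0.0001]), 'eef_pos': array([ 239.4561, -494.5832,  204.4336]), 'tool_rot': array([-0.4522,  1.9734, -1.9694]), 'wrist_force': array([-0.8997, -0.2249,  0.4727]), 'wrist_torque': array([ 0.0244, -0.0194, -0.0115]), 'opening': 94.10180658323588}
```

View pics/scene0.png

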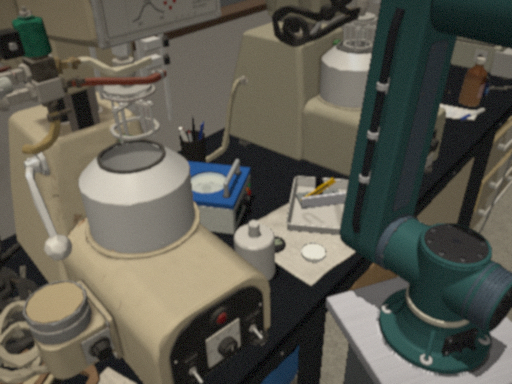

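View pics/top0.png

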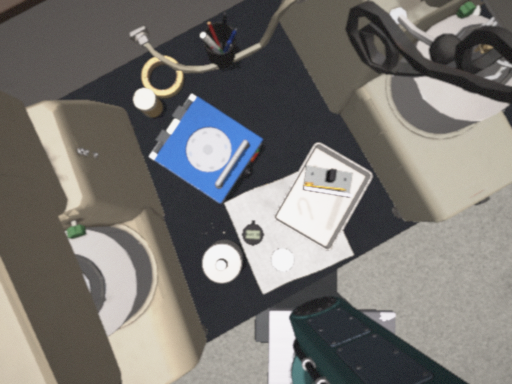

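The top view shows the blue lid around (208,148) and the tray around (324,195), with the gauge in it around (328,180): black grip at (331,175), yellow blade near row 185. I'll zoom in next.

```bash
cat > h.py <<'E'
import numpy as np, cv2
from workcell import *
np.set_printoptions(suppress=True,precision=3)
def snap(n):
    s=snapshot(n); return s["frame"],s["mtx"],s["view"]
def ray(p,K,V):
    d=np.linalg.inv(K)@np.array([p[0],p[1],1.]); R=V[:3,:3]; return -R.T@V[:3,3], R.T@d/np.linalg.norm(d)
def onz(p,K,V,z):
    c,d=ray(p,K,V); return c+d*(z-c[2])/d[2]
def proj(P,K,V):
    q=K@(V[:3,:3]@np.asarray(P,float)+V[:3,3]); return q[:2]/q[2]
def tri(rays):
    A=sum(np.eye(3)-np.outer(d,d) for c,d in rays); b=sum((np.eye(3)-np.outer(d,d))@c for c,d in rays)
    X=np.linalg.solve(A,b); return X,[np.linalg.norm(np.cross(X-c,d)) for c,d in rays]
def crop(f,u0,v0,u1,v1,k,name):
    c=cv2.resize(f[v0:v1,u0:u1],None,fx=k,fy=k,interpolation=cv2.INTER_CUBIC); cv2.imwrite("pics/"+name,cv2.cvtColor(c,cv2.COLOR_RGB2BGR))
E
python3 - <<'E'
from h import *
f,K,V=snap("top"); np.save("top.npy",f)
crop(f,130,80,270,220,5,"t1.png"); crop(f,265,135,385,255,5,"t2.png")
f,K,V=snap("scene"); np.save("scene.npy",f)
crop(f,180,150,360,270,4,"s1.png")
E
```

```text
(no output)
```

View pics/t1.png

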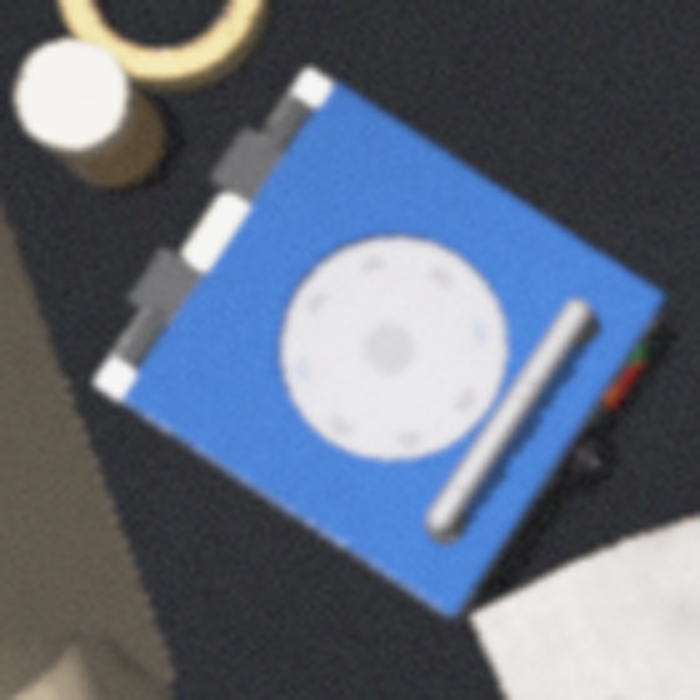

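View pics/t2.png

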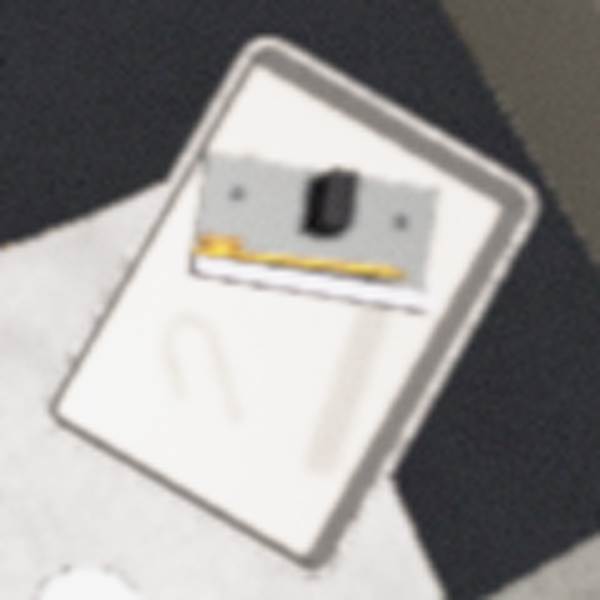

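View pics/s1.png

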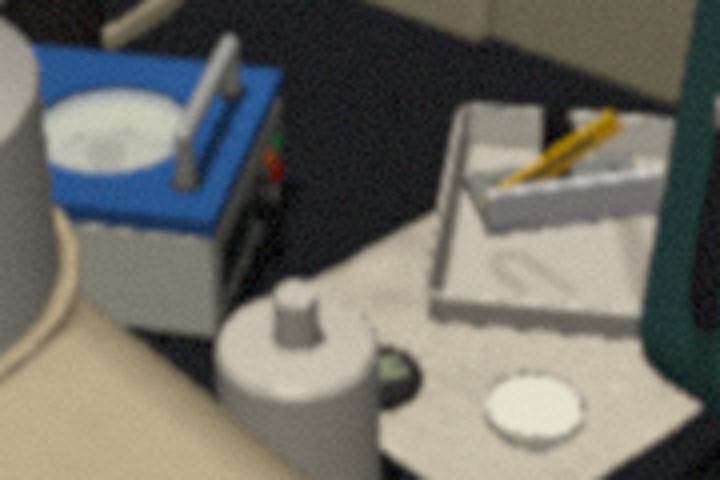

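```bash
cat > m1.py <<'E'
from h import *
T,Kt,Vt=snap("top"); S,Ks,Vs=snap("scene")
print("cams",ray((0,0),Kt,Vt)[0],ray((0,0),Ks,Vs)[0])
# lid corners in top
def bluemask(f):
    h=cv2.cvtColor(f,cv2.COLOR_RGB2HSV); return cv2.inRange(h,(100,120,80),(125,255,255))
m=bluemask(T); m[:80]=0; n,l,st,_=cv2.connectedComponentsWithStats(m); i=1+np.argmax(st[1:,4]); m=(l==i).astype(np.uint8)*255
m=cv2.morphologyEx(m,cv2.MORPH_CLOSE,np.ones((5,5)))
c=max(cv2.findContours(m,0,1)[0],key=cv2.contourArea)
hull=cv2.convexHull(c)
r=cv2.minAreaRect(hull); print("rect",r)
cs=cv2.boxPoints(r)
# refine: fit line to each side's contour points
pts=c[:,0,:].astype(float); lines=[]
for k in range(4):
    a,b=cs[k],cs[(k+1)%4]; d=(b-a)/np.linalg.norm(b-a); nn=np.array([-d[1],d[0]])
    s=(pts-a)@d; e=(pts-a)@nn; L=np.linalg.norm(b-a)
    q=pts[(abs(e)<3)&(s>.12*L)&(s<.88*L)]
    v=cv2.fitLine(q.astype(np.float32),cv2.DIST_HUBER,0,.01,.01).ravel(); lines.append(v); 
cor=[]
for k in range(4):
    u,w=lines[k],lines[(k+1)%4]
    t=np.linalg.solve(np.array([u[:2],-w[:2]]).T,w[2:]-u[2:]); cor.append(u[2:]+t[0]*u[:2])
cor=np.array(cor)
for z in (90,94):
    W=np.array([onz(p,Kt,Vt,z) for p in cor]); print(z); print(np.c_[cor,W]); print("sides",[np.linalg.norm(W[k]-W[k-1]) for k in range(4)], "yaw",[np.degrees(np.arctan2(*(W[k]-W[k-1])[[1,0]])) for k in range(4)],"mean",W.mean(0))
E
python3 m1.py
python3 - <<'E'
from h import *
f=np.load("scene.npy")
crop(f,185,150,265,210,9,"s2.png"); crop(f,285,160,365,220,9,"s3.png")
E
```

```text
cams [397.606 216.507 961.044] [-488.731  528.893  765.721]
rect ((208.28952026367188, 148.68966674804688), (80.5021743774414, 77.44476318359375), 33.231712341308594)
90
[[197.172  95.706 665.547 340.683  90.   ]
 [262.303 138.258 567.609 186.436  90.   ]
 [220.75  202.512 416.121 280.197  90.   ]
 [154.518 159.01  514.462 435.828  90.   ]]
sides [np.float64(178.5480619077537), np.float64(182.7129788423178), np.float64(178.15603520883258), np.float64(184.09833057057)] yaw [np.float64(-32.20045121127366), np.float64(-122.41343136736846), np.float64(148.24542524263885), np.float64(57.7118587085675)] mean [540.935 310.786  90.   ]
94
[[197.172  95.706 664.317 340.113  94.   ]
 [262.303 138.258 566.828 186.574  94.   ]
 [220.75  202.512 416.036 279.904  94.   ]
 [154.518 159.01  513.925 434.821  94.   ]]
sides [np.float64(177.72813533514858), np.float64(181.87392618102345), np.float64(177.33790889720032), np.float64(183.25291611132468)] yaw [np.float64(-32.20045121127366), np.float64(-122.41343136736845), np.float64(148.24542524263885), np.float64(57.7118587085675)] mean [540.277 310.353  94.   ]
```

View pics/s2.png

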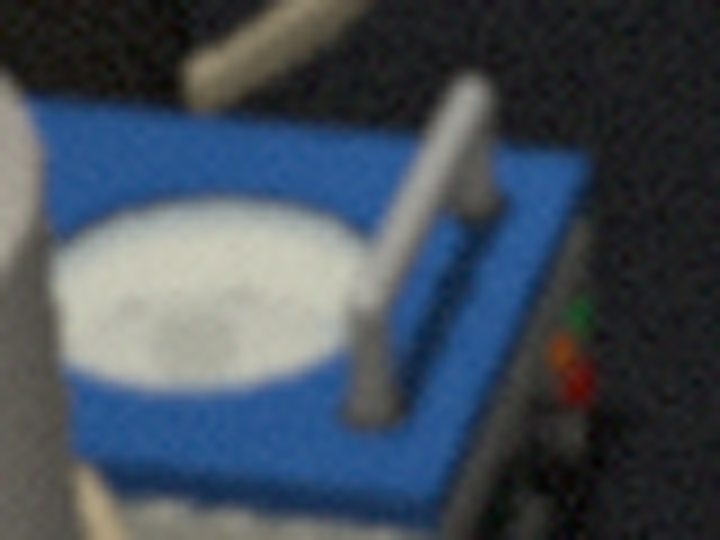

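View pics/s3.png

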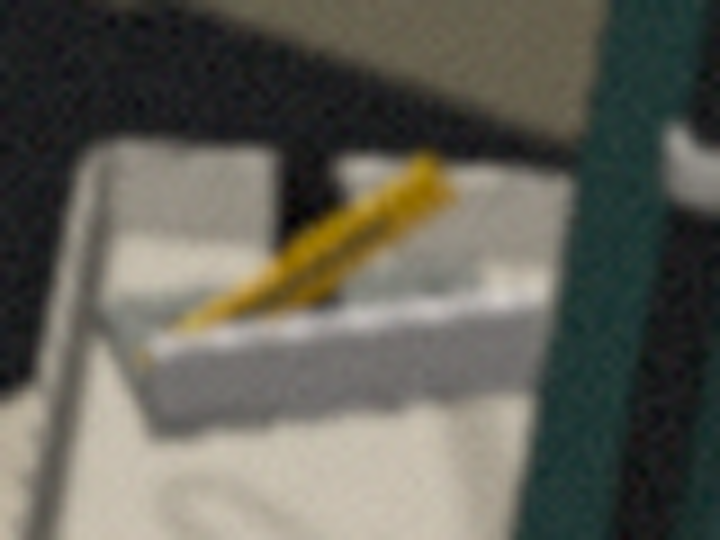

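Lid sides come out at 178 x 184 mm for z≈90, with yaw about 57.8°. Next I'll triangulate the bar and measure the gauge.

```bash
cat > m2.py <<'E'
from h import *
T,Kt,Vt=snap("top"); S,Ks,Vs=snap("scene")
def bar(f,box):
    u0,v0,u1,v1=box; h=cv2.cvtColor(f,cv2.COLOR_RGB2HSV); m=np.zeros(f.shape[:2],np.uint8)
    m[v0:v1,u0:u1]=cv2.inRange(h,(0,0,90),(180,70,255))[v0:v1,u0:u1]; return m
m=bar(T,(210,135,255,195)); n,l,st,ce=cv2.connectedComponentsWithStats(m); print(st,ce)
m2=bar(S,(222,155,243,190)); n2,l2,st2,ce2=cv2.connectedComponentsWithStats(m2); print(st2,ce2)
cv2.imwrite("pics/mb.png",cv2.resize(np.hstack([m[130:200,205:265],m2[150:220,215:275]]),None,fx=5,fy=5,interpolation=0))
E
python3 m2.py
```

```text
[[     0      0    512    384 195551]
 [   210    135     39     53    983]
 [   254    153      1      1      1]
 [   251    155      3      3      3]
 [   249    159      2      3      3]
 [   239    187     16      8     67]] [[255.666 191.683]
 [222.898 155.332]
 [254.    153.   ]
 [252.    156.   ]
 [249.667 160.   ]
 [248.716 191.91 ]]
[[     0      0    512    384 196409]
 [   222    159     17     31    196]
 [   239    167      1      1      1]
 [   239    169      1      2      2]] [[255.526 191.517]
 [229.209 174.699]
 [239.    167.   ]
 [239.    169.5  ]]
```

View pics/mb.png

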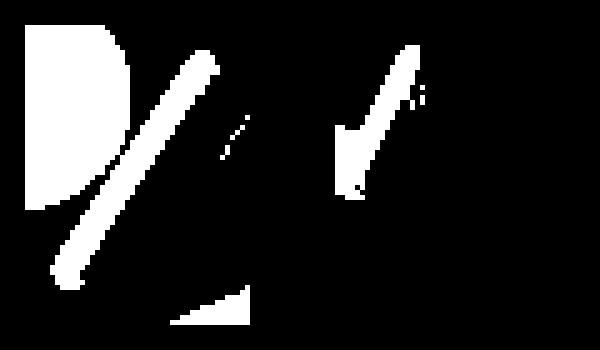

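```bash
cat >> m2.py <<'E'
def refine(m,a,b,w):
    v,u=np.nonzero(m); p=np.c_[u,v].astype(float); a=np.array(a,float); b=np.array(b,float)
    for _ in range(4):
        d=(b-a)/np.linalg.norm(b-a); nn=np.array([-d[1],d[0]]); s=(p-a)@d; e=(p-a)@nn; L=np.linalg.norm(b-a)
        k=(abs(e)<w)&(s>-5)&(s<L+5); q=p[k]; kk=(s>.1*L)&(s<.9*L)&k
        f=cv2.fitLine(p[kk].astype(np.float32),cv2.DIST_L2,0,.01,.01).ravel(); d=f[:2]*np.sign(f[:2]@d); c=f[2:]
        s=np.sort((q-c)@d); a=c+d*s[2]; b=c+d*s[-3]
    return a,b
a,b=refine(m,(218,185),(246.5,142),3.9); print("top",a,b)
a2,b2=refine(m2,(225.6,181),(237,160),3.2); print("scene",a2,b2)
# plane of scene bar line intersect rays of top ends
c,d1=ray(a2,Ks,Vs); _,d2=ray(b2,Ks,Vs); n=np.cross(d1,d2)
P=[]
for p in (a,b):
    ct,dt=ray(p,Kt,Vt); P.append(ct+dt*(n@(c-ct))/(n@dt))
P=np.array(P); print(P,"mid",P.mean(0),"len",np.linalg.norm(P[1]-P[0]),"yaw",np.degrees(np.arctan2(*(P[1]-P[0])[[1,0]])))
for z in (125,131,136): 
    Q=np.array([onz(p,Kt,Vt,z) for p in(a,b)]); print(z,Q.mean(0),np.linalg.norm(Q[1]-Q[0]),np.degrees(np.arctan2(*(Q[1]-Q[0])[[1,0]])))
E
python3 m2.py|tail -8
```

```text
[229.438 174.562]]
top [215.896 185.6  ] [246.008 140.676]
scene [222.276 187.599] [237.651 159.807]
[[451.671 287.777 141.338]
 [552.434 223.94  136.806]] mid [502.053 255.858 139.072] len 119.36871344775545 yaw -32.355516995255044
125 [503.7   256.622 125.   ] 120.94999361765554 -32.59231952867131
131 [502.939 256.334 131.   ] 120.08197730728686 -32.59231952867132
136 [502.304 256.094 136.   ] 119.35863038197965 -32.592319528671325
```

Run:
```python
from h import *
f=np.load("top.npy")
crop(f,298,160,358,202,13,"t3.png")
T,Kt,Vt=snap("top"); S,Ks,Vs=snap("scene")
for p,z in [((425,220),300),((385,195),300),((340,110),300),((220,60),0),((205,70),0),((297,160),60)]: print(p,z,onz(p,Kt,Vt,z))
# yellow blade
for n,F,K,V,box in (("t",T,Kt,Vt,(295,160,360,205)),("s",S,Ks,Vs,(290,160,345,205))):
    h=cv2.cvtColor(F,cv2.COLOR_RGB2HSV); m=cv2.inRange(h,(15,140,100),(35,255,255)); u0,v0,u1,v1=box
    z=np.zeros_like(m); z[v0:v1,u0:u1]=m[v0:v1,u0:u1]; v,u=np.nonzero(z); p=np.c_[u,v].astype(np.float32)
    print(n,len(p),cv2.minAreaRect(p),cv2.fitLine(p,2,0,.01,.01).ravel())
s=state(); from scipy.spatial.transform import Rotation as R; print(R.from_rotvec(s["tool_rot"]).as_matrix())
```

```text
(425, 220) 300 [386.852 -94.39  300.   ]
(385, 195) 300 [429.651 -24.024 300.   ]
(340, 110) 300 [579.991  55.899 300.   ]
(220, 60) 0 [788.787 296.494   0.   ]
(205, 70) 0 [761.46  334.868   0.   ]
(297, 160) 60 [522.128 101.033  60.   ]
t 19 ((323.0567932128906, 186.07424926757812), (34.36256790161133, 2.114619493484497), 7.594643592834473) [  0.987   0.158 315.737 185.421]
s 134 ((321.5780944824219, 187.40151977539062), (6.58487606048584, 29.570972442626953), 52.4314079284668) [  0.833  -0.554 322.903 186.254]
[[-0.9    0.     0.436]
 [-0.436 -0.    -0.9  ]
 [-0.    -1.     0.   ]]
```

View pics/t3.png

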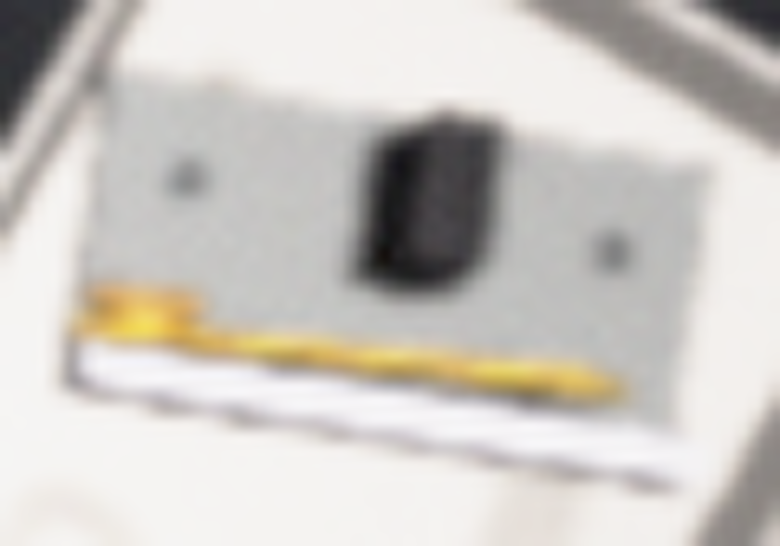

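Run:
```python
from h import *
f=np.load("top.npy")
crop(f,270,60,470,250,4,"t4.png")
T,Kt,Vt=snap("top")
k=lambda x,y:(298+(x+.5)/13-.5,160+(y+.5)/13-.5)
for nm,p,z in [("fenceL out top",k(68,382),38.5),("fenceR out",k(680,485),38.5),("footUL",k(105,80),14.5),("footUR",k(708,160),14.5),("footLR",k(668,485),14.5),("grip top far R",k(497,122),66.5),("grip top near R",k(482,280),66.5),("gripL near",k(415,285),66.5),("griptopL far",k(445,115),66.5)]: print(nm,onz(p,Kt,Vt,z))
for p in [(340,110),(385,195),(410,218)]: print(onz(p,Kt,Vt,0))
```

```text
fenceL out top [453.886  83.417  38.5  ]
fenceR out [436.343 -32.519  38.5  ]
footUL [514.318  73.254  14.5  ]
footUR [500.722 -44.365  14.5  ]
footLR [437.312 -36.666  14.5  ]
grip top far R [501.403   8.877  66.5  ]
grip top near R [472.214  11.531  66.5  ]
gripL near [471.083  23.849  66.5  ]
griptopL far [502.53   18.465  66.5  ]
[662.762 -16.99   -0.   ]
[ 444.193 -133.183    0.   ]
[ 386.451 -197.043    0.   ]
```

View pics/t4.png

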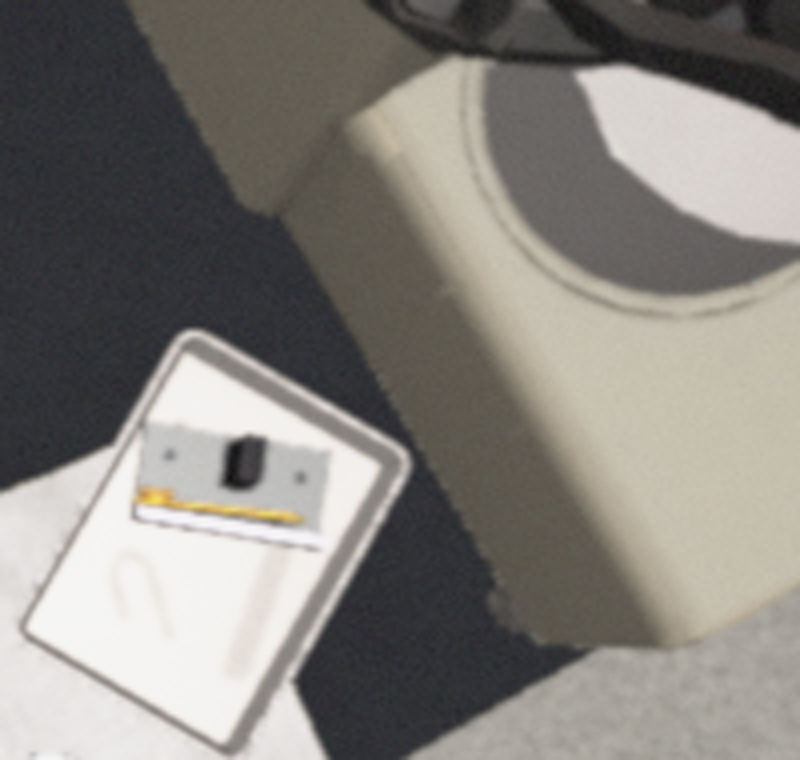

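The gauge measures out consistently: 63.4 mm across the foot (64 given), origin ≈(474,20), yaw ≈82°, grip ≈(487.5,17). The cream machine's foot edge is about 18 mm clear of the gripper body there. Now I'll work out the first moves.

```bash
cat >> h.py <<'E'
from scipy.spatial.transform import Rotation as Ro
def down(yaw):  # tool z (jaw) along yaw deg, y down
    z=np.array([np.cos(np.radians(yaw)),np.sin(np.radians(yaw)),0]); y=np.array([0,0,-1.]); x=np.cross(y,z); return np.c_[x,y,z]
def rel(P,Rm,p0=None,R0=None):
    s=state(); p0=s["eef_pos"] if p0 is None else np.array(p0,float); R0=Ro.from_rotvec(s["tool_rot"]).as_matrix() if R0 is None else R0
    return R0.T@(np.array(P,float)-p0)/1000, np.degrees(Ro.from_matrix(R0.T@Rm).as_rotvec())
E
python3 - <<'E'
from h import *
s=state(); R0=Ro.from_rotvec(s["tool_rot"]).as_matrix(); print(np.degrees(np.arctan2(R0[1,2],R0[0,2])))
# waypoints around base, jaw yaw follows; final 82.3 or -97.7
for P,yw in [((150,-330,240),-65),((225,-230,240),-70),((300,-100,240),-80),((360,-10,240),-97.7),((487.5,17.2,150),-97.7)]:
    print(P,*rel(P,down(yw)))
E
```

```text
-64.17057531062461
(150, -330, 240) [ 0.009 -0.035 -0.188] [-0.008  0.829  0.001]
(225, -230, 240) [-0.102 -0.035 -0.245] [-0.008  5.829  0.001]
(300, -100, 240) [-0.226 -0.035 -0.329] [-0.008 15.829 -0.   ]
(360, -10, 240) [-0.32  -0.035 -0.384] [-0.008 33.529 -0.002]
(487.5, 17.2, 150) [-0.446  0.055 -0.353] [-0.008 33.529 -0.002]
```

jog_arm:
  delta_pos:
    - [0.002, -0.01, -0.04]
    - [0.004, -0.02, -0.08]
    - [0.006, -0.03, -0.12]
    - [0.008, -0.035, -0.16]
    - [0.009, -0.035, -0.188]
  angular:
    - [0, -10, 0]
    - [0, -20, 0]
    - [0, -30, 0]
    - [0, -40, 0]
    - [0, -50, 0]
  gripper: [0, 0, 0, 0, 0]

```text
clock: 1.27
eef_pos: [149.1, -328.8, 241.4]
tool_rot: [-1.086, 1.383, -1.387]
wrist_force: [0.3, -0.1, 0.6]
opening: 93.9
```

Run:
```python
from h import *
s=state();print(s["eef_pos"],s["qpos"])
for P,yw in [((225,-230,240),32),((300,-100,240),60),((360,-10,240),82.3),((487.5,17.2,150),82.3)]:
    print(P,*rel(P,down(yw)))
```

```text
[ 149.092 -328.759  241.396] [-1.302 -0.35   1.687 -0.     1.802 -1.061]
(225, -230, 240) [-0.114  0.001  0.05 ] [ -0.012 -45.845   0.136]
(300, -100, 240) [-0.258  0.001  0.092] [  0.022 -73.845   0.14 ]
(360, -10, 240) [-0.36   0.001  0.128] [  0.052 -96.145   0.14 ]
(487.5, 17.2, 150) [-0.417  0.091  0.246] [  0.052 -96.145   0.14 ]
```

jog_arm:
  delta_pos:
    - [-0.04, 0, 0.017]
    - [-0.08, 0, 0.034]
    - [-0.114, 0, 0.05]
    - [-0.16, 0, 0.063]
    - [-0.21, 0, 0.078]
  angular:
    - [0, -10, 0]
    - [0, -20, 0]
    - [0, -30, 0]
    - [0, -40, 0]
    - [0, -50, 0]
  gripper: [0, 0, 0, 0, 0]

```text
clock: 1.9
eef_pos: [277.2, -144.1, 240.8]
tool_rot: [-1.444, 0.733, -0.735]
wrist_force: [0.6, -0.6, 0.4]
opening: 93.9
```

Run:
```python
from h import *
s=state();print(s["eef_pos"],s["qpos"])
for P,yw in [((360,-10,240),82.3),((487.5,17.2,150),82.3)]:
    print(P,*rel(P,down(yw)))
```

```text
[ 277.15  -144.108  240.763] [-0.662 -0.466  1.764 -0.     1.842 -1.291]
(360, -10, 240) [-0.06   0.001  0.146] [  0.013 -46.223   0.091]
(487.5, 17.2, 150) [-0.007  0.091  0.265] [  0.013 -46.223   0.091]
```

jog_arm:
  delta_pos:
    - [-0.015, 0, 0.035]
    - [-0.03, 0, 0.07]
    - [-0.045, 0, 0.11]
    - [-0.06, 0, 0.146]
    - [-0.06, 0, 0.146]
  angular:
    - [0, -10, 0]
    - [0, -20, 0]
    - [0, -30, 0]
    - [0, -40, 0]
    - [0, -46.2, 0]
  gripper: [0, 0, 0, 0, 0]

```text
clock: 2.52
eef_pos: [360.6, -9.1, 240.4]
tool_rot: [-1.568, 0.102, -0.102]
wrist_force: [0.4, 0.7, -0.3]
opening: 93.9
```

Run:
```python
from h import *
s=state();print(s["eef_pos"],s["qpos"])
for P,yw in [((487.5,17.2,150),82.3),((487.5,17.2,30),82.3)]:
    print(P,*rel(P,down(yw)))
```

```text
[360.551  -9.06  240.38 ] [-0.183 -0.348  1.688  0.001  1.802 -1.624]
(487.5, 17.2, 150) [0.122 0.09  0.042] [-0.03   0.243 -0.013]
(487.5, 17.2, 30) [0.123 0.21  0.042] [-0.03   0.243 -0.013]
```

jog_arm:
  delta_pos:
    - [0.04, 0.03, 0.014]
    - [0.08, 0.06, 0.028]
    - [0.122, 0.09, 0.042]
    - [0.122, 0.09, 0.042]
  angular:
    - [0, 0.2, 0]
    - [0, 0.2, 0]
    - [0, 0.2, 0]
    - [0, 0.2, 0]
  gripper: [0, 0, 0, 0]

```text
clock: 3.02
eef_pos: [486.1, 14.1, 146.0]
tool_rot: [-1.568, 0.118, -0.104]
wrist_force: [-0.7, 0.5, -0.1]
opening: 93.9
```

Run:
```python
from h import *
s=state();print(s["eef_pos"],s["qpos"])
S,K,V=snap("scene"); np.save("scene2.npy",S); crop(S,270,100,400,220,6,"s4.png")
T,Kt,Vt=snap("top"); np.save("top2.npy",T); crop(T,260,100,420,220,5,"t5.png")
```

```text
[486.051  14.106 146.012] [-0.088 -0.029  1.608  0.     1.571 -1.517]
```

View pics/s4.png

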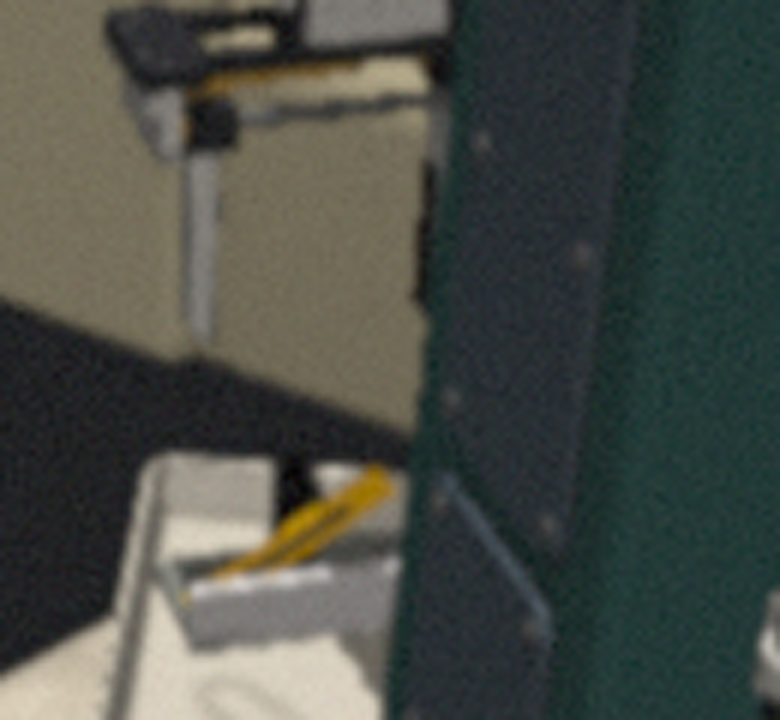

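View pics/t5.png

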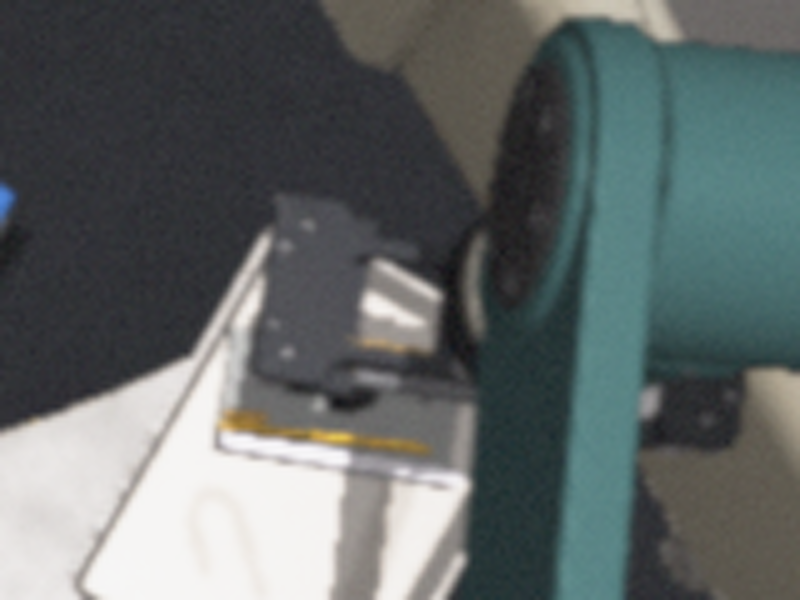

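Run:
```python
from h import *
f=np.load("scene.npy"); crop(f,230,20,370,150,5,"s5.png")
```

```text
(no output)
```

View pics/s5.png

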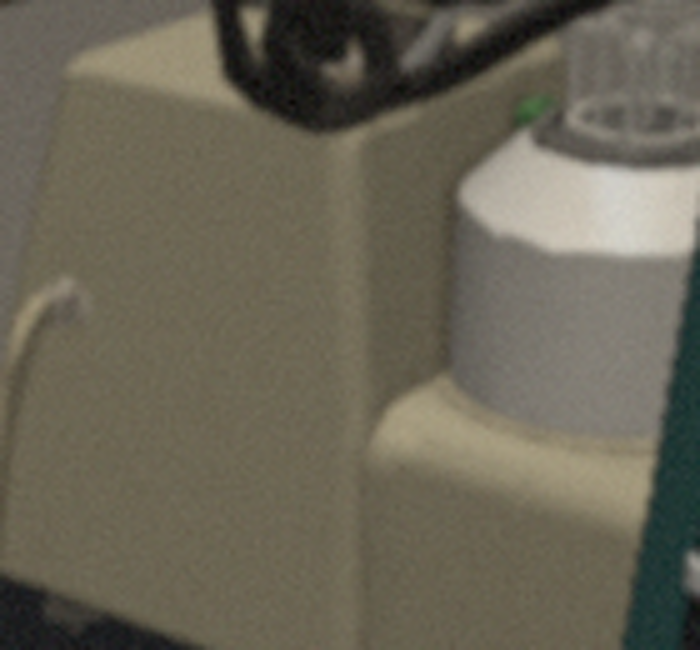

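Run:
```python
from h import *
T,Kt,Vt=snap("top");S,Ks,Vs=snap("scene")
for st,sc in [((356,91),(304,108)),((358,92),(305,107)),((357,90),(306,112))]:
    print(tri([ray(st,Kt,Vt),ray(sc,Ks,Vs)]))
for h in (150,200,250): print(h,onz((437,221),Kt,Vt,h),onz((385,130),Kt,Vt,h), onz((357,91),Kt,Vt,h))
```

```text
(array([645.503,  -1.591, 205.404]), [np.float64(1.906871422303054), np.float64(1.9068714223030157)])
(array([642.408,  -3.851, 209.436]), [np.float64(1.2140763534224495), np.float64(1.2140763534225032)])
(array([652.74 , -10.033, 188.47 ]), [np.float64(3.4687719310362954), np.float64(3.4687719310363714)])
150 [ 382.678 -190.909  150.   ] [578.974 -79.145 150.   ] [664.363 -17.812 150.   ]
200 [ 383.598 -165.792  200.   ] [567.793 -60.919 200.   ] [647.918  -3.366 200.   ]
250 [ 384.519 -140.675  250.   ] [556.612 -42.692 250.   ] [631.472  11.079 250.   ]
```

Run:
```python
from h import *
f=np.load("scene2.npy"); crop(f,0,0,512,300,1.5,"s6.png")
T,Kt,Vt=snap("top");S,Ks,Vs=snap("scene")
p=state()["eef_pos"]
for h in (0,100,200,300,400): print(h,proj(p+[0,0,h],Ks,Vs),proj(p+[0,0,h],Kt,Vt))
```

```text
0 [322.451 151.318] [342.952 171.259]
100 [324.783 116.094] [356.197 165.706]
200 [327.342  77.432] [373.745 158.348]
300 [330.164  34.803] [398.102 148.135]
400 [333.291 -12.436] [434.185 133.005]
```

View pics/s6.png

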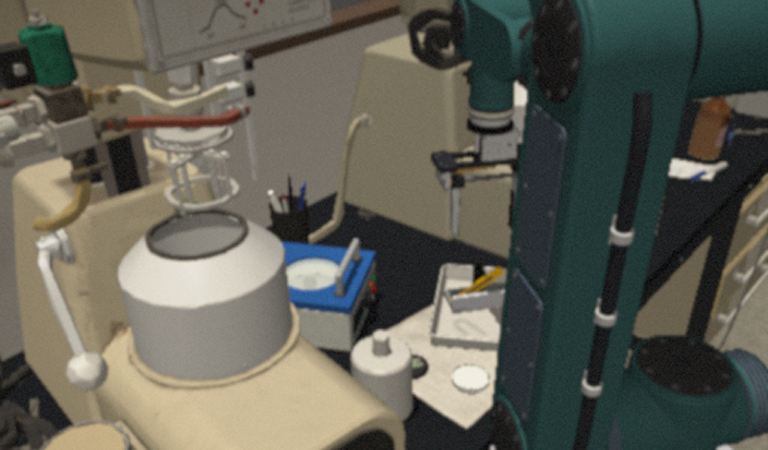

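Run:
```python
from h import *
f=np.load("top2.npy"); crop(f,250,0,512,384,2,"t6.png")
T,Kt,Vt=snap("top")
for z in (430,480): 
  for p in [(356,190),(388,190),(378,110),(378,176),(420,176)]: print(z,p,onz(p,Kt,Vt,z)[:2])
for p in [(442,92),(386,97),(440,139),(390,97),(440,135)]: print(p,onz(p,Kt,Vt,205)[:2])
```

```text
430 (356, 190) [429.746  64.442]
430 (388, 190) [430.511  18.987]
430 (378, 110) [545.16   32.884]
430 (378, 176) [450.176  33.145]
430 (420, 176) [451.205 -26.728]
480 (356, 190) [426.72  78.76]
480 (388, 190) [427.412  37.584]
480 (378, 110) [531.267  50.173]
480 (378, 176) [445.226  50.41 ]
480 (420, 176) [446.159  -3.826]
(442, 92) [ 647.596 -176.665]
(386, 97) [634.953 -61.409]
(440, 139) [ 550.227 -171.362]
(390, 97) [635.111 -69.62 ]
(440, 135) [ 558.452 -171.462]
```

View pics/t6.png

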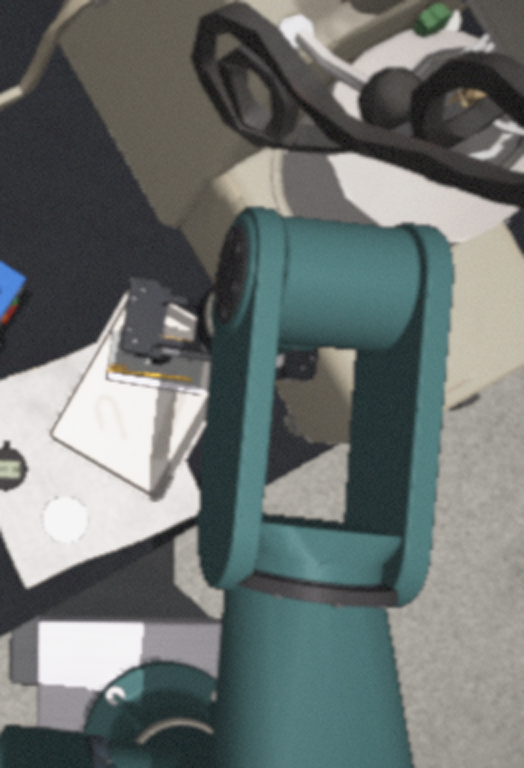

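Run:
```python
from h import *
s=state();print(s["eef_pos"],s["effort"])
print(*rel((487.5,17.2,60),down(82)),*rel((487.5,17.2,30),down(82)))
```

```text
[486.609  13.243 152.364] [  0.013 -27.734 -29.661  -0.011   0.06   -0.001]
[-0.     0.092  0.004] [-0.002 -0.199  0.206] [-0.     0.122  0.004] [-0.002 -0.199  0.206]
```

jog_arm:
  delta_pos:
    - [0, 0.03, 0.002]
    - [0, 0.06, 0.004]
    - [0, 0.09, 0.004]
    - [0, 0.11, 0.004]
    - [0, 0.121, 0.004]
  angular:
    - [0, 0, 0]
    - [0, 0, 0]
    - [0, 0, 0]
    - [0, 0, 0]
    - [0, 0, 0]
  gripper: [0, 0, 0, 0, 0]

```text
clock: 4.0
eef_pos: [486.7, 17.3, 29.3]
tool_rot: [-1.568, 0.112, -0.112]
wrist_force: [-0.2, 0.3, 0.6]
opening: 94.1
```

Run:
```python
from h import *
s=state();print(s["eef_pos"],s["effort"],s["wrist_force"])
S,K,V=snap("scene"); crop(S,270,100,400,220,6,"s7.png")
T,Kt,Vt=snap("top"); crop(T,260,100,420,220,5,"t7.png")
s=state();print(s["eef_pos"],s["effort"],s["wrist_force"])
```

```text
[486.67   17.334  29.341] [  0.006 -29.557 -27.101  -0.011   0.202  -0.   ] [-0.17   0.315  0.612]
[486.43   17.392  29.135] [ -0.035 -29.443 -27.241  -0.013  -0.039  -0.   ] [-0.27   0.067  0.36 ]
```

View pics/s7.png

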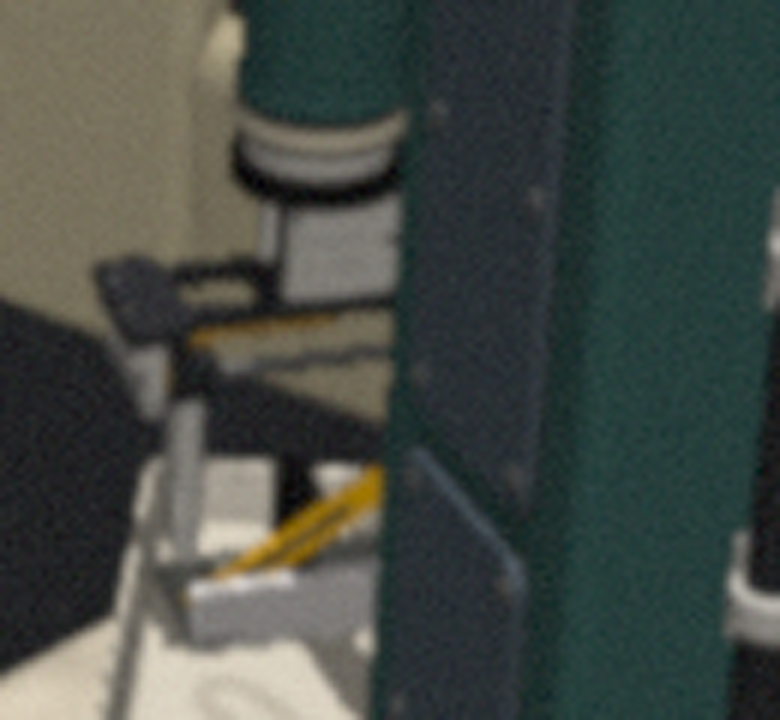

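View pics/t7.png

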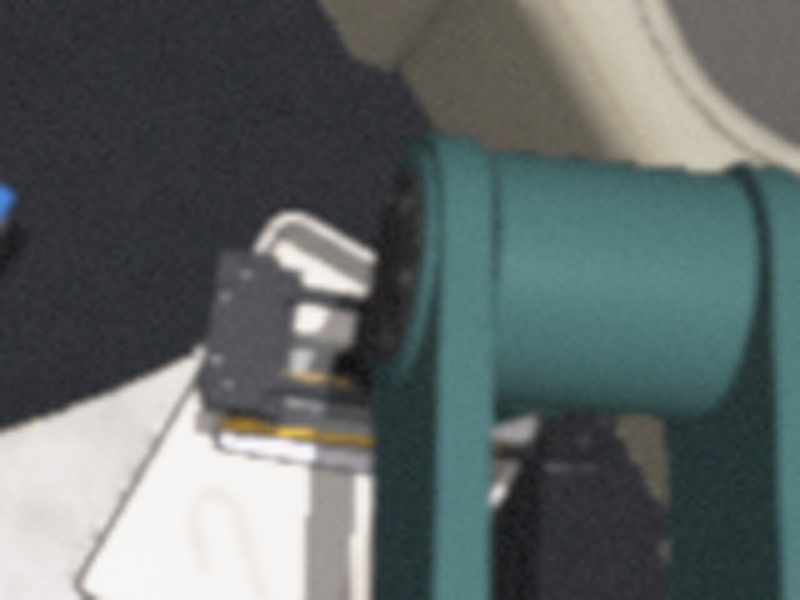

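The scene view shows the left finger straddling the foot beside the grip block, and there is no force on the wrist. Closing now.

jog_arm:
  delta_pos:
    - [0, 0, 0]
    - [0, 0, 0]
    - [0, 0, 0]
    - [0, 0, 0]
    - [0, 0, 0]
  angular:
    - [0, 0, 0]
    - [0, 0, 0]
    - [0, 0, 0]
    - [0, 0, 0]
    - [0, 0, 0]
  gripper: [255, 255, 255, 255, 255]

```text
clock: 4.72
eef_pos: [487.2, 17.5, 29.5]
tool_rot: [-1.568, 0.112, -0.112]
wrist_force: [-0.1, -0.1, 0.7]
opening: 47.4
```

jog_arm:
  delta_pos:
    - [0, 0, 0]
    - [0, 0, 0]
    - [0, -0.015, 0]
    - [0, -0.03, 0]
    - [0, -0.05, 0]
  angular:
    - [0, 0, 0]
    - [0, 0, 0]
    - [0, 0, 0]
    - [0, 0, 0]
    - [0, 0, 0]
  gripper: [255, 255, 255, 255, 255]

```text
clock: 5.35
eef_pos: [486.4, 17.7, 79.7]
tool_rot: [-1.567, 0.113, -0.111]
wrist_force: [0.7, -0.8, -5.3]
opening: 16.1
```

Run:
```python
from h import *
s=state();print(s["eef_pos"],s["opening"],s["wrist_force"])
print(*rel((487,17.5,180),down(82)),*rel((540,110,180),down(57.8)))
```

```text
[486.432  17.708  79.742] 16.10195394503982 [ 0.74  -0.792 -5.258]
[ 0.  -0.1 -0. ] [-0.017 -0.174 -0.094] [ 0.04  -0.1    0.099] [ 0.003 24.026 -0.096]
```

jog_arm:
  delta_pos:
    - [0, -0.04, 0]
    - [0, -0.08, 0]
    - [0.01, -0.1, 0.025]
    - [0.025, -0.1, 0.06]
    - [0.04, -0.1, 0.099]
  angular:
    - [0, 0, 0]
    - [0, 0, 0]
    - [0, 8, 0]
    - [0, 16, 0]
    - [0, 24, 0]
  gripper: [255, 255, 255, 255, 255]

```text
clock: 5.98
eef_pos: [541.3, 110.5, 180.5]
tool_rot: [-1.524, 0.444, -0.445]
wrist_force: [-0.3, -1.8, -4.6]
opening: 15.9
```

Run:
```python
from h import *
T,Kt,Vt=snap("top");T,Kt,Vt=snap("top");S,K,V=snap("scene"); np.save("sc3.npy",S); np.save("tp3.npy",T)
s=state();print(s["eef_pos"],s["tool_rot"],s["wrist_force"],s["opening"])
crop(S,270,80,370,160,8,"s8.png"); crop(T,240,110,360,210,6,"t8.png")
```

```text
[540.765 111.323 179.139] [-1.526  0.438 -0.436] [-0.841 -0.825 -4.081] 15.472201680267895
```

View pics/s8.png

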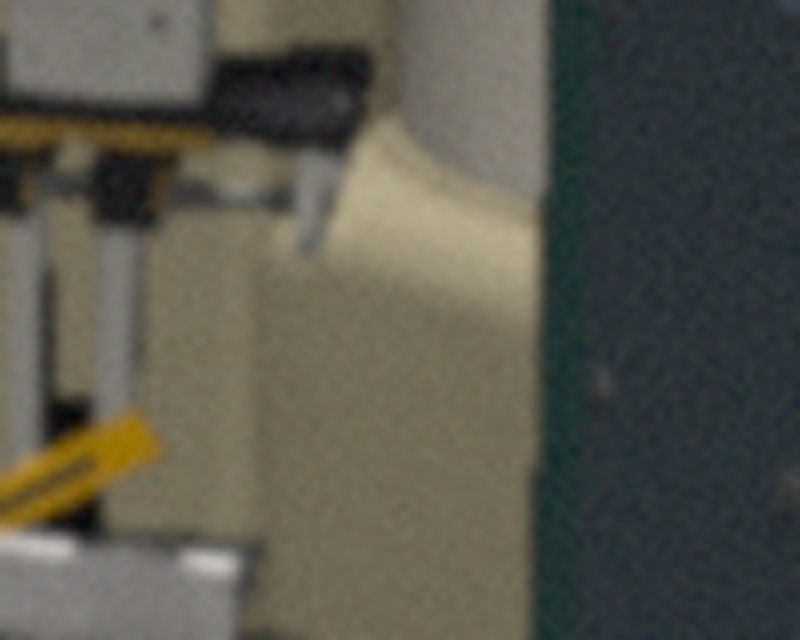

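View pics/t8.png

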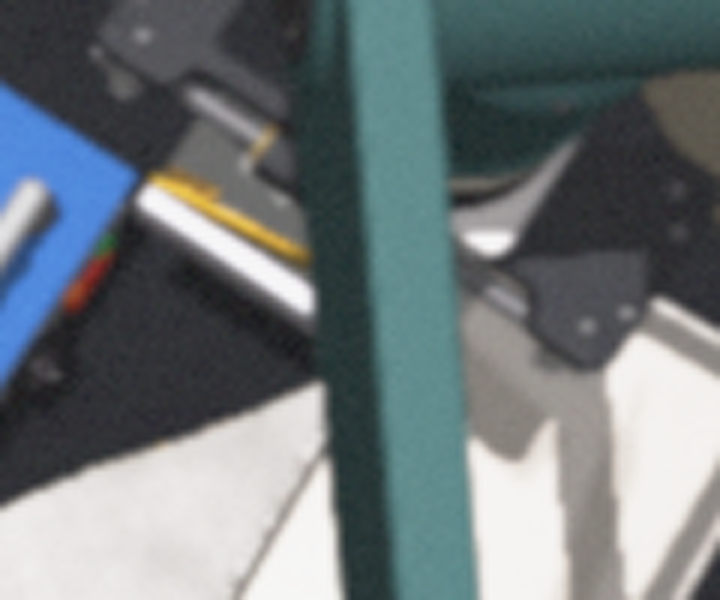

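Run:
```python
from h import *
S=np.load("sc3.npy"); crop(S,230,110,310,170,10,"s9.png")
```

```text
(no output)
```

View pics/s9.png

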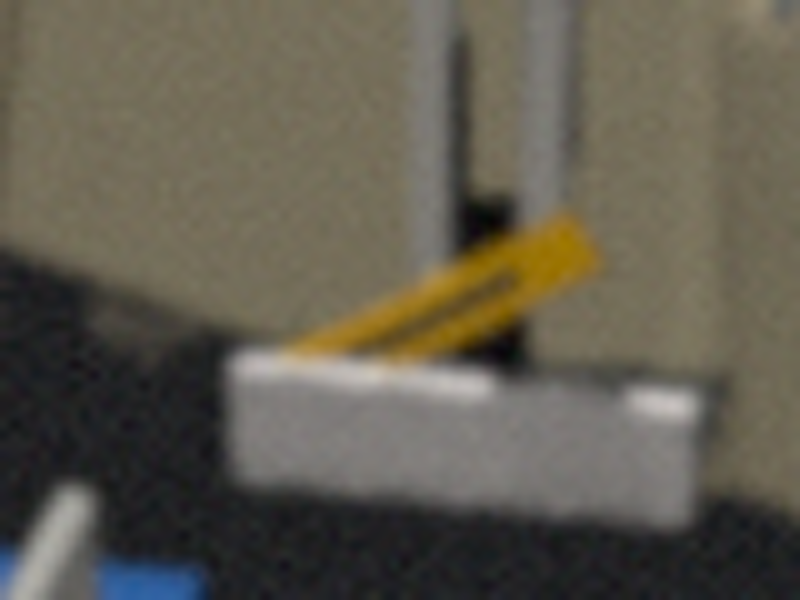

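```bash
cat > m3.py <<'E'
from h import *
S=np.load("sc3.npy"); _,K,V=snap("scene")
p=np.array([540.765,111.323,179.139]); R0=Ro.from_rotvec([-1.526,.438,-.436]).as_matrix(); print("tool z",R0[:,2],"y",R0[:,1],np.degrees(np.arctan2(R0[1,2],R0[0,2])))
gx=R0[:,2]; gz=-R0[:,1]; gy=np.cross(gz,gx)
k=lambda x,y:(230+(x+.5)/10-.5,110+(y+.5)/10-.5)
O0=p+gy*14   # point of gauge plane y=0 line, height at tcp
def onpl(px,yoff):
    c,d=ray(px,K,V); X=c+d*((O0+gy*yoff-c)@gy)/(d@gy); return np.array([(X-O0)@gx,(X-O0)@gz])
for nm,q in dict(TL=(230,352),BL=(233,480),BR=(692,525),TR=(703,392)).items(): print(nm,onpl(k(*q),30))
up=cv2.resize(S[110:170,230:310],None,fx=4,fy=4,interpolation=cv2.INTER_CUBIC)
h=cv2.cvtColor(S,cv2.COLOR_RGB2HSV); m=cv2.inRange(h,(14,130,80),(35,255,255)); m[:, :255]=0;m[:,295:]=0;m[:128]=0;m[150:]=0
# edges per column with subpixel by b-y contrast: saturation
sat=h[:,:,1].astype(float); 
ups,los=[],[]
for u in range(262,290):
    col=sat[:,u]; v=np.nonzero(m[:,u])[0]
    if len(v)<3: continue
    a,b=v[0],v[-1]; hi=175
    th=(np.median(col[v])+np.median(col[max(a-8,0):a-3]))/2
    i=a-3
    while col[i]<th and i<b: i+=1
    ups.append((u,i-1+(th-col[i-1])/(col[i]-col[i-1]+1e-9)))
    los.append((u,b+.5))
ups=np.array(ups); los=np.array(los)
print(len(ups))
def slope(pts,yo):
    Q=np.array([onpl(q,yo) for q in pts]); f=cv2.fitLine(Q.astype(np.float32),cv2.DIST_HUBER,0,.01,.01).ravel(); return np.arctan2(-f[1],f[0]) if f[0]>0 else np.arctan2(f[1],-f[0]), Q
a,Q=slope(ups[3:22],17); print("upper edge",a)
l=los[(los[:,0]>=276)&(los[:,0]<=288)]; a2,Q2=slope(l,20); print("lower",a2)
print("scribe",slope([k(375,345),k(515,275)],20)[0],"hand upper",slope([k(290,348),k(560,216)],17)[0],"hand lower",slope([k(410,362),k(600,265)],20)[0])
print(m[128:150,255:295].astype(bool).astype(int).sum())
E
python3 m3.py
```

```text
tool z [ 0.529  0.848 -0.   ] y [-0.001  0.001 -1.   ] 58.043853287824774
TL [62.59   1.994]
BL [ 62.667 -35.6  ]
BR [-57.303 -36.044]
TR [-58.881   2.675]
26
upper edge 0.59287685
lower 0.65387124
scribe 0.5767974 hand upper 0.5646876 hand lower 0.58805436
187
```

```bash
cat > m4.py <<'E'
from h import *
A=[]
for i in range(6):
    S,K,V=snap("scene"); A.append(S.astype(float))
s=state(); A=np.mean(A,0); np.save("avg.npy",A)
p=s["eef_pos"]; R0=Ro.from_rotvec(s["tool_rot"]).as_matrix(); print(p,s["clock"],s["opening"],np.degrees(np.arctan2(R0[1,2],R0[0,2])),R0[2,2])
gx=R0[:,2]; gz=-R0[:,1]; gy=np.cross(gz,gx); O0=p+gy*14
def onpl(px,yoff):
    c,d=ray(px,K,V); X=c+d*((O0+gy*yoff-c)@gy)/(d@gy); return np.array([(X-O0)@gx,(X-O0)@gz])
crop(A.astype(np.uint8),255,120,297,152,18,"s10.png")
# yellowness Y = R-B
Y=cv2.GaussianBlur(A[:,:,0]-A[:,:,2],(0,0),.7)
d=np.array([.9,-.44]);d/=np.linalg.norm(d); n=np.array([.44,.9]);n/=np.linalg.norm(n)
a0=np.array([258.5,144.7]); 
import scipy.ndimage as nd
ups=[];los=[]
for t in np.arange(0,32,1.):
    c=a0+d*t; 
    # ridge center: profile
    w=np.arange(-6,12,.1); q=c[:,None]+n[:,None]*w; pr=nd.map_coordinates(Y,[q[1],q[0]],order=1)
    i=np.argmax(pr); th=(pr[i]+ np.percentile(pr,15))/2
    j=i
    while j>0 and pr[j]>th: j-=1
    ups.append(c+n*w[j]); j2=i
    while j2<len(w)-1 and pr[j2]>th: j2+=1
    los.append(c+n*w[j2])
ups=np.array(ups);los=np.array(los)
for t in range(0,32,2): print(t,ups[t],los[t],np.linalg.norm(ups[t]-los[t]))
np.save("e.npy",np.array([ups,los]))
def fit(pts,yo):
    Q=np.array([onpl(q,yo) for q in pts]); f=np.polyfit(Q[:,0],Q[:,1],1); r=Q[:,1]-np.polyval(f,Q[:,0]); return -np.arctan(f[0]),r.std(),f
for lo,hi in ((4,28),(2,30),(8,28)): print("up",lo,hi,fit(ups[lo:hi],17)[:2])
for lo,hi in ((14,29),(16,29),(14,27)): print("lo",lo,hi,fit(los[lo:hi],20)[:2])
E
python3 m4.py
```

```text
[540.531 109.042 179.664] 6.475 15.412317474761215 57.777041049535164 -6.365784125694773e-05
0 [255.865 139.31 ] [259.291 146.317] 7.799999999999978
2 [259.726 142.654] [261.527 146.337] 4.099999999999977
4 [261.83  142.404] [263.455 145.728] 3.699999999999975
6 [263.715 141.705] [265.384 145.119] 3.8000000000000194
8 [265.643 141.096] [267.312 144.51 ] 3.8000000000000194
10 [267.44  140.218] [269.416 144.261] 4.500000000000006
12 [269.281 139.429] [272.355 145.718] 6.999999999999971
14 [271.033 138.461] [274.371 145.289] 7.600000000000014
16 [272.874 137.673] [276.256 144.59 ] 7.6999999999999575
18 [274.627 136.704] [278.229 144.071] 8.200000000000006
20 [276.424 135.826] [280.069 143.283] 8.3
22 [278.089 134.678] [281.866 142.404] 8.599999999999985
24 [279.842 133.71 ] [283.487 141.166] 8.299999999999976
26 [281.77  133.101] [285.064 139.839] 7.499999999999969
28 [283.83  132.761] [286.729 138.691] 6.5999999999999925
30 [285.671 131.973] [288.526 137.812] 6.499999999999973
up 4 28 (np.float64(0.5630610089609376), np.float64(0.5853819357766982))
up 2 30 (np.float64(0.5422116909788208), np.float64(0.9043443827201343))
up 8 28 (np.float64(0.5772646333279882), np.float64(0.46996614597848))
lo 14 29 (np.float64(0.606095005851817), np.float64(1.1608717303762948))
lo 16 29 (np.float64(0.6452971709489188), np.float64(0.9564718959013598))
lo 14 27 (np.float64(0.5693727749936802), np.float64(0.9512151001028335))
```

View pics/s10.png

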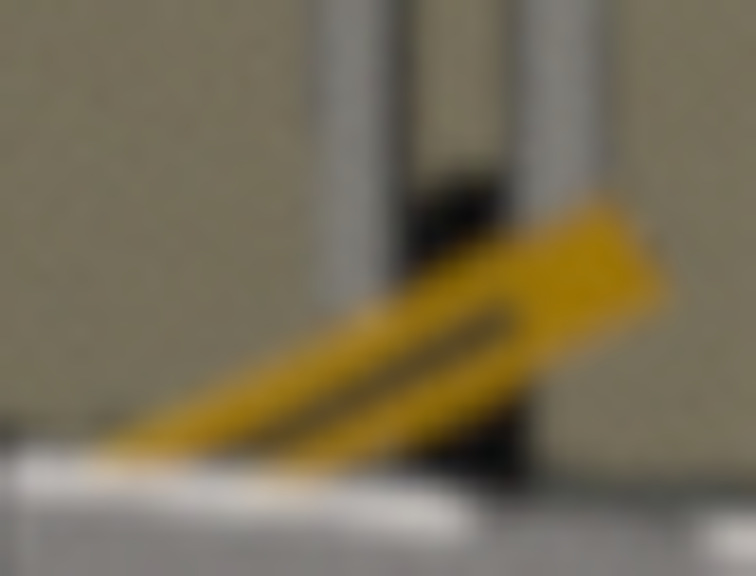

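```bash
cat > m5.py <<'E'
from h import *
import scipy.ndimage as nd
A=np.load("avg.npy"); _,K,V=snap("scene")
p=np.array([540.531,109.042,179.664]); y=np.radians(57.777)
gx=np.array([np.cos(y),np.sin(y),0]); gz=np.array([0,0,1.]); gy=np.cross(gz,gx); O0=p+gy*14
def onpl(px,yoff):
    c,d=ray(px,K,V); X=c+d*((O0+gy*yoff-c)@gy)/(d@gy); return np.array([(X-O0)@gx,(X-O0)@gz])
Y=A[:,:,0]-A[:,:,2]; print(Y[139,275],Y[134,289],Y[128:131,265:268].mean(),Y[134:138,285:289].max())
d=np.array([.9,-.44]);d/=np.linalg.norm(d); n=np.array([-d[1],d[0]]); a0=np.array([262.,143.5])
def edges():
    U=[];L=[]
    for t in np.arange(0,30,.5):
        c=a0+d*t; w=np.arange(-7,11,.05); q=c[:,None]+n[:,None]*w
        pr=nd.map_coordinates(Y,[q[1],q[0]],order=3)
        def edge(ws):  # from outside to inside; adaptive half level between outside plateau and edge max
            i0=np.nonzero(pr[ws]>88)[0]; return w[ws][i0[0]] if len(i0) else np.nan
        U.append(c+n*edge(slice(0,None))); L.append(c+n*edge(slice(None,None,-1)))
    return np.array(U),np.array(L)
U,L=edges()
def fit(P,yo,ulo,uhi,nm):
    P=P[(P[:,0]>ulo)&(P[:,0]<uhi)]; Q=np.array([onpl(q,yo) for q in P])
    f=np.polyfit(Q[:,0],Q[:,1],1); r=Q[:,1]-np.polyval(f,Q[:,0]); k=abs(r)<2*r.std()+.01; f=np.polyfit(Q[k,0],Q[k,1],1); print(nm,ulo,uhi,len(P),-np.arctan(f[0]),r.std(),np.polyval(f,48)); return f
for a,b in ((262,287),(262,276),(264,285),(268,287)): fit(U,17,a,b,"up")
for a,b in ((272,291),(274,289),(276,289)): fit(L,20,a,b,"lo")
k=lambda x,y:(255+(x+.5)/18-.5,120+(y+.5)/18-.5)
for nm,q,yo in (("tipU",(612,200),18.5),("tipL",(668,290),20),("scr1",(270,440),20),("scr2",(505,315),20),("BL",None,30)):
    if q: print(nm,onpl(k(*q),yo))
E
python3 m5.py
```

```text
122.5 135.5 26.314814814814817 150.33333333333334
up 262 287 56 0.5790444436648494 0.6901180355747587 -4.6180786398087825
up 262 276 31 0.5669994832310691 0.1439956362633321 -4.381340014740818
up 264 285 46 0.5975552523396135 0.5894530755569369 -5.416474641452989
up 268 287 42 0.5827847444851344 0.786854362644531 -4.79807776616769
lo 272 291 43 0.6067670895597738 1.1652711796157327 -26.307846911365637
lo 274 289 34 0.6147964009644883 0.9465122418733363 -27.264890323860783
lo 276 289 30 0.6519387373363513 0.7287760884358818 -30.929821357724435
tipU [-25.508  43.606]
tipL [-33.856  31.247]
scr1 [22.546  2.006]
scr2 [-10.991  25.14 ]
```

```bash
cat > m6.py <<'E'
from h import *
import scipy.ndimage as nd
def analyse(A,K,V,p,Rm,a,b,uU,uL,zb=-34,verbose=1):
    """a,b: approx px of blade centre line low/high; uU,uL column ranges"""
    gx=Rm[:,2]; gz=-Rm[:,1]; gy=np.cross(gz,gx); O0=p+gy*14
    def onpl(px,yoff):
        c,d=ray(px,K,V); X=c+d*((O0+gy*yoff-c)@gy)/(d@gy); return np.array([(X-O0)@gx,(X-O0)@gz])
    Y=A[:,:,0]-A[:,:,2]; a=np.array(a,float);b=np.array(b,float); L0=np.linalg.norm(b-a); d=(b-a)/L0; n=np.array([-d[1],d[0]]); n*=np.sign(n[1])
    out={}
    for nm,sg,rng,yo in (("U",-1,uU,17.),("L",1,uL,20.)):
        P=[]
        for t in np.arange(-3,L0+4,.5):
            c=a+d*t; w=np.arange(0,9,.05); q=c[:,None]+sg*n[:,None]*w; pr=nd.map_coordinates(Y,[q[1],q[0]],order=3)
            # steepest fall
            g=np.gradient(pr); k=(w>1.)&(w<6.5); i=np.argmin(np.where(k,g,0))
            hi=pr[max(i-45,0):i+1].max(); lo=pr[min(i+40,len(w)-1):min(i+70,len(w))].mean(); lo=min(lo,pr[i:i+50].min()+5)
            th=(hi+lo)/2; j=np.nonzero(pr[max(i-45,0):]>th)[0]
            ii=max(i-45,0); ii=ii+np.argmax(pr[ii:i+1])
            while ii<len(w)-1 and pr[ii]>th: ii+=1
            P.append(c+sg*n*w[ii])
        P=np.array(P); P=P[(P[:,0]>rng[0])&(P[:,0]<rng[1])]; Q=np.array([onpl(x,yo) for x in P])
        f=np.polyfit(Q[:,0],Q[:,1],1)
        for _ in range(3):
            r=Q[:,1]-np.polyval(f,Q[:,0]); k=abs(r)<2*max(r[abs(r)<5].std(),.15); f=np.polyfit(Q[k,0],Q[k,1],1)
        out[nm]=(-np.arctan(f[0]),r[k].std(),k.sum(),len(k)); 
        if verbose: print(nm,out[nm],"resid",np.round(r[::3],1))
    return out,onpl
if __name__=="__main__":
    A=np.load("avg.npy"); _,K,V=snap("scene")
    p=np.array([540.531,109.042,179.664])
    analyse(A,K,V,p,down(57.777),(268,144),(290,134),(262,287),(272,291))
E
python3 m6.py
```

```text
U (np.float64(0.5811516616093926), np.float64(0.9095690268544991), np.int64(52), 52) resid [ 0.2 -0.2 -0.3 -0.5 -0.5 -0.4 -0.6 -0.2  0.3  0.1  0.7  1.6  1.7  1.6
  0.3 -1.1 -1.5 -1.7]
L (np.float64(0.6204672133177961), np.float64(1.3057065614355832), np.int64(43), 43) resid [ 2.   1.7  0.8  0.1 -1.1 -1.6 -2.  -1.9 -1.3 -0.2  0.9  1.2  1.3  0.8
 -0.2]
```

```bash
cat > m7.py <<'E'
from m6 import *
A=np.load("avg.npy"); _,K,V=snap("scene")
p=np.array([540.531,109.042,179.664])
L=255*(A/255)**2.2
print(L[133:137,286:289].mean((0,1)),L[130,265],L[131,281])
analyse(L,K,V,p,down(57.777),(268,144),(290,134),(262,287),(272,291))
# R only for black/other zones: use ratio-weighted R-1.25B
E
python3 m7.py
```

```text
[85.431 45.44   0.284] [45.363 41.048 26.108] [0.926 0.733 0.703]
U (np.float64(0.5717337371880326), np.float64(0.12093188895908548), np.int64(47), 52) resid [-0.1 -0.1  0.1 -0.1 -0.1 -0.1 -0.1  0.2  0.9  0.4 -0.1  0.1 -0.1  0.1
 -0.1 -0.1 -0.1 -0.2]
L (np.float64(0.6055239853674534), np.float64(0.290037183492237), np.int64(43), 43) resid [-0.5  0.2  0.5  0.2  0.1 -0.2 -0.2 -0.5 -0.4 -0.2 -0.2  0.3  0.4  0.2
 -0.1]
```

```bash
cat > m8.py <<'E'
from m6 import *
A=np.load("avg.npy"); _,K,V=snap("scene"); p=np.array([540.531,109.042,179.664])
L=255*(A/255)**2.2
for rng in ((274,290),(276,290),(277,289)): o,on=analyse(L,K,V,p,down(57.777),(268,144),(290,134),(262,287),rng,0); print(rng,o)
for yw in (56.3,59.3): print(yw,{k:v[0] for k,v in analyse(L,K,V,p,down(yw),(268,144),(290,134),(262,287),(275,290),0)[0].items()})
# fence bottom edge: bright face over dark bench; columns 255..297
G=L.sum(2); Q=[]
for u in range(256,297,1):
    col=G[:,u]; v=np.arange(148,175); prof=col[148:175]
    # strongest fall
    i=np.argmin(np.gradient(cv2.GaussianBlur(prof.reshape(-1,1),(1,5),1).ravel())); hi=np.median(prof[i-4:i-1]); lo=np.median(prof[i+2:i+5]); th=(hi+lo)/2
    j=i-3
    while prof[j]>th: j+=1
    Q.append(on((u,148+j-1+(prof[j-1]-th)/(prof[j-1]-prof[j])),30))
Q=np.array(Q); f=np.polyfit(Q[:,0],Q[:,1],1); r=Q[:,1]-np.polyval(f,Q[:,0]); k=abs(r)<1.5; f=np.polyfit(Q[k,0],Q[k,1],1); print("fence bottom slope",f,k.sum(),np.round(r[::4],1), Q[0],Q[-1])
E
python3 m8.py
```

```text
U (np.float64(0.5717337371880326), np.float64(0.12093188895908548), np.int64(47), 52) resid [-0.1 -0.1  0.1 -0.1 -0.1 -0.1 -0.1  0.2  0.9  0.4 -0.1  0.1 -0.1  0.1
 -0.1 -0.1 -0.1 -0.2]
L (np.float64(0.6043642653930946), np.float64(0.2911335308355213), np.int64(36), 36) resid [ 0.4  0.3  0.2 -0.1 -0.2 -0.4 -0.3 -0.3 -0.3  0.3  0.3  0.3]
(274, 290) {'U': (np.float64(0.5717337371880326), np.float64(0.12093188895908548), np.int64(47), 52), 'L': (np.float64(0.6043642653930946), np.float64(0.2911335308355213), np.int64(36), 36)}
U (np.float64(0.5717337371880326), np.float64(0.12093188895908548), np.int64(47), 52) resid [-0.1 -0.1  0.1 -0.1 -0.1 -0.1 -0.1  0.2  0.9  0.4 -0.1  0.1 -0.1  0.1
 -0.1 -0.1 -0.1 -0.2]
L (np.float64(0.6168818294731313), np.float64(0.20436963731307475), np.int64(29), 31) resid [ 0.7  0.3 -0.  -0.1 -0.2 -0.3 -0.1  0.   0.1  0.1 -0.1]
(276, 290) {'U': (np.float64(0.5717337371880326), np.float64(0.12093188895908548), np.int64(47), 52), 'L': (np.float64(0.6168818294731313), np.float64(0.20436963731307475), np.int64(29), 31)}
U (np.float64(0.5717337371880326), np.float64
[... 1400 characters left out ...]
er number  4 had an illegal value
 ** On entry to DLASCL parameter number  4 had an illegal value
 ** On entry to DLASCL parameter number  4 had an illegal value
 ** On entry to DLASCL parameter number  5 had an illegal value
 ** On entry to DLASCL parameter number  4 had an illegal value
  return _methods._mean(a, axis=axis, dtype=dtype,
  ret = ret.dtype.type(ret / rcount)
Traceback (most recent call last):
  File "m8.py", line 15, in <module>
    Q=np.array(Q); f=np.polyfit(Q[:,0],Q[:,1],1); r=Q[:,1]-np.polyval(f,Q[:,0]); k=abs(r)<1.5; f=np.polyfit(Q[k,0],Q[k,1],1); print("fence bottom slope",f,k.sum(),np.round(r[::4],1), Q[0],Q[-1])
                     ~~~~~~~~~~^^^^^^^^^^^^^^^^^
numpy.linalg.LinAlgError: SVD did not converge in Linear Least Squares
```

Run:
```python
from h import *
crop(np.load("scene.npy"),170,60,270,170,7,"s11.png"); crop(np.load("top.npy"),120,0,320,110,4,"t11.png")
```

```text
(no output)
```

View pics/s11.png

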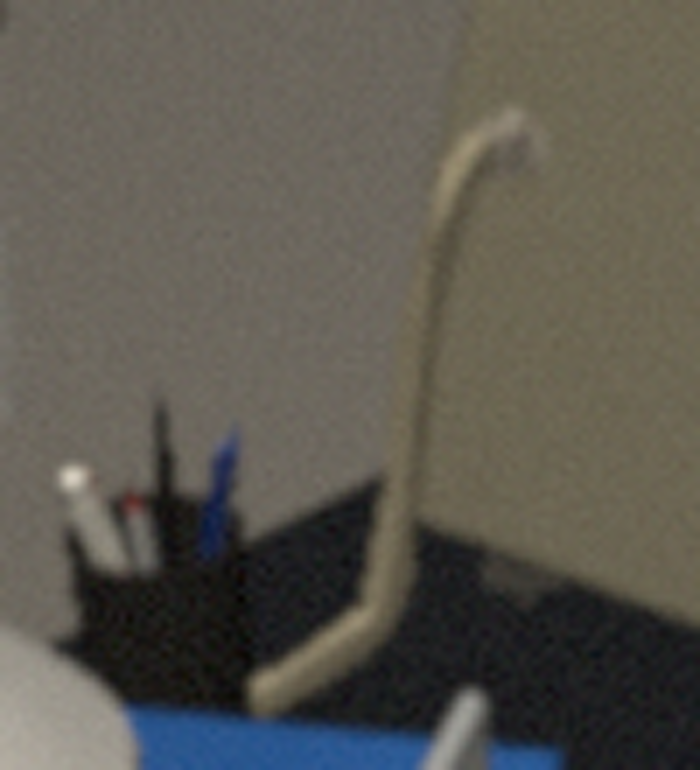

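View pics/t11.png

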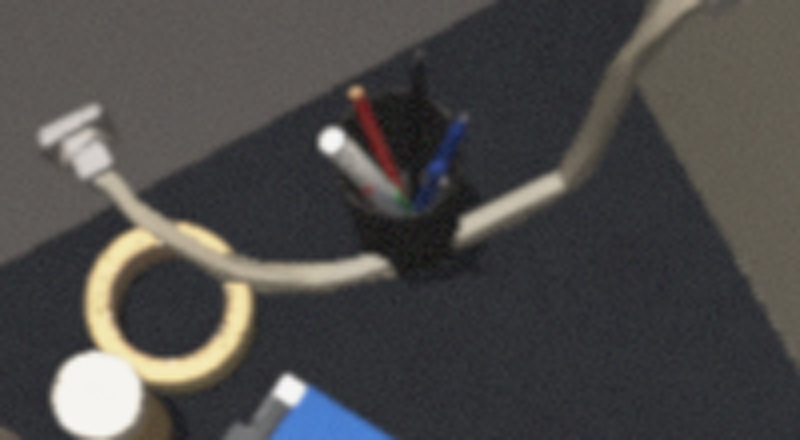

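Run:
```python
from h import *
s=state();print(s["eef_pos"],s["qpos"])
print(*rel((667,225,180),down(57.7)),*rel((667,225,60),down(57.7)))
```

```text
[540.707 109.456 179.617] [ 0.097  0.097  1.411 -0.     1.633 -0.912]
[ 0.045 -0.     0.165] [-0.004  0.103  0.014] [0.045 0.12  0.165] [-0.004  0.103  0.014]
```

jog_arm:
  delta_pos:
    - [0.012, 0, 0.045]
    - [0.024, 0, 0.09]
    - [0.036, 0, 0.13]
    - [0.045, 0, 0.155]
    - [0.045, 0, 0.165]
  angular:
    - [0, 0, 0]
    - [0, 0, 0]
    - [0, 0.1, 0]
    - [0, 0.1, 0]
    - [0, 0.1, 0]
  gripper: [255, 255, 255, 255, 255]

```text
clock: 7.3
eef_pos: [667.3, 226.1, 178.1]
tool_rot: [-1.526, 0.442, -0.44]
wrist_force: [-0.2, -0.2, -4.9]
opening: 15.6
```

Run:
```python
from h import *
A=[]
snap("top")
for i in range(6):
    S,K,V=snap("scene"); A.append(S.astype(float))
T,Kt,Vt=snap("top")
s=state();print(s["eef_pos"],s["tool_rot"],s["qpos"],s["clock"]); A=np.mean(A,0); np.save("avg2.npy",A); np.save("pose2.npy",np.r_[s["eef_pos"],s["tool_rot"]])
crop(A.astype(np.uint8),180,90,280,180,8,"s12.png"); crop(T,180,50,330,180,5,"t12.png")
```

```text
[666.354 224.812 180.089] [-1.525  0.441 -0.442] [ 0.245  0.441  0.985 -0.     1.715 -0.762] 7.7
```

View pics/s12.png

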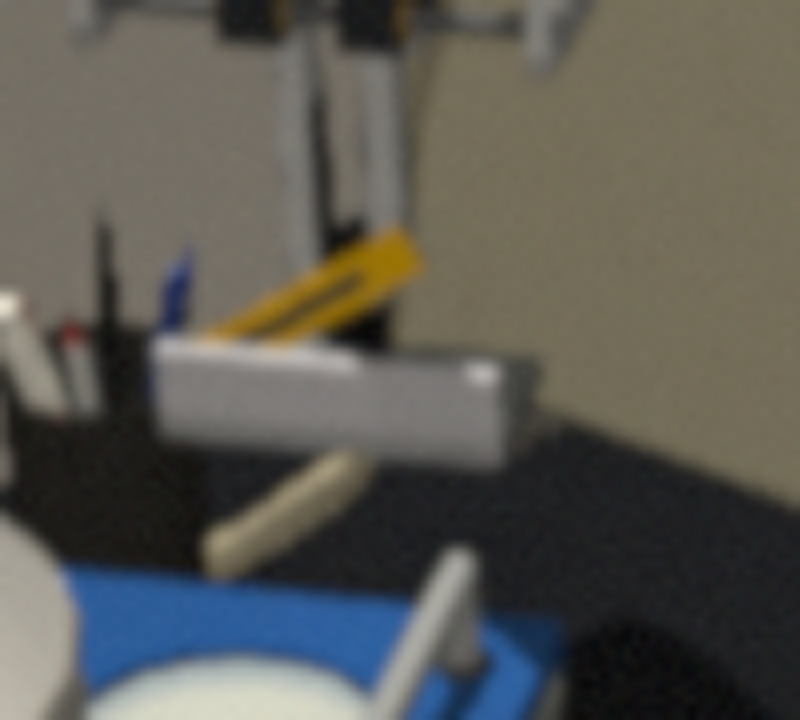

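View pics/t12.png

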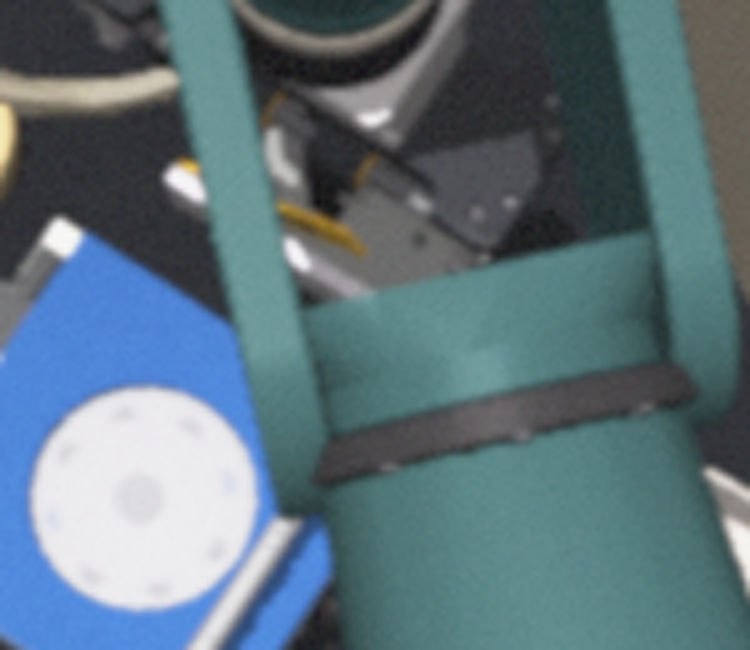

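```bash
cat > m9.py <<'E'
from m6 import *
A=np.load("avg2.npy"); q=np.load("pose2.npy"); _,K,V=snap("scene"); L=255*(A/255)**2.2
Rm=Ro.from_rotvec(q[3:]).as_matrix(); print(np.degrees(np.arctan2(Rm[1,2],Rm[0,2])))
for rng in ((207,229),(208,227),(211,229)): o,on=analyse(L,K,V,q[:3],Rm,(211.5,131),(231,121),rng,(218,232))
k=lambda x,y:(180+(x+.5)/8-.5,90+(y+.5)/8-.5)
for nm,c in dict(TL=(153,340),BL=(163,440),BR=(500,468),TR=(503,365)).items(): print(nm,on(k(*c),30))
E
python3 m9.py
```

```text
57.69227815308911
U (np.float64(0.5754912551500553), np.float64(0.28829887166192397), np.int64(46), 50) resid [-0.6 -0.2 -0.2 -0.   0.3  0.2  0.   0.5  0.9  0.4  0.3  0.1 -0.2 -0.5
 -0.2  0.   0. ]
L (np.float64(0.6112695306821395), np.float64(0.43073172044401725), np.int64(33), 33) resid [ 0.1  0.5  0.2  0.  -0.4 -0.6 -0.7 -0.2  0.5  0.5  0.3]
U (np.float64(0.5737910738375251), np.float64(0.272820580174902), np.int64(39), 43) resid [-0.4 -0.2 -0.2  0.1  0.2  0.   0.4  0.7  0.6  0.3  0.   0.  -0.4 -0.2
 -0.1]
L (np.float64(0.6112695306821395), np.float64(0.43073172044401725), np.int64(33), 33) resid [ 0.1  0.5  0.2  0.  -0.4 -0.6 -0.7 -0.2  0.5  0.5  0.3]
U (np.float64(0.5687639893452017), np.float64(0.2301700852891474), np.int64(37), 41) resid [-0.4  0.  -0.1 -0.2  0.3  0.7  0.3  0.2  0.1 -0.2 -0.5 -0.1  0.1  0.2]
L (np.float64(0.6112695306821395), np.float64(0.43073172044401725), np.int64(33), 33) resid [ 0.1  0.5  0.2  0.  -0.4 -0.6 -0.7 -0.2  0.5  0.5  0.3]
TL [59.21  -0.934]
BL [ 59.025 -39.068]
BR [-60.083 -37.538]
TR [-62.514   1.441]
```

jog_arm:
  delta_pos:
    - [0, 0.04, 0]
    - [0, 0.08, 0]
    - [0, 0.11, 0]
    - [0, 0.128, 0]
    - [0, 0.135, 0]
  angular:
    - [0, 0, 0]
    - [0, 0, 0]
    - [0, 0, 0]
    - [0, 0, 0]
    - [0, 0, 0]
  gripper: [255, 255, 255, 255, 255]

```text
clock: 8.38
eef_pos: [666.3, 225.2, 43.5]
tool_rot: [-1.526, 0.442, -0.441]
wrist_force: [-0.9, 1.0, -4.0]
opening: 15.9
```

```bash
cat > pic.py <<'E'
from h import *
import sys
n=sys.argv[1]; snap("top"); S,K,V=snap("scene"); T,Kt,Vt=snap("top"); np.save("s_%s.npy"%n,S); np.save("t_%s.npy"%n,T)
s=state();print(s["eef_pos"],s["tool_rot"],s["wrist_force"],s["wrist_torque"],s["opening"],s["clock"])
crop(S,150,90,280,230,5,"s_%s.png"%n); crop(T,140,50,320,200,4,"t_%s.png"%n)
E
python3 pic.py a
```

```text
[667.442 225.595  45.685] [-1.524  0.44  -0.443] [-1.345  0.257 -3.284] [ 0.039 -0.189  0.006] 15.969853195439736 8.525
```

View pics/s_a.png

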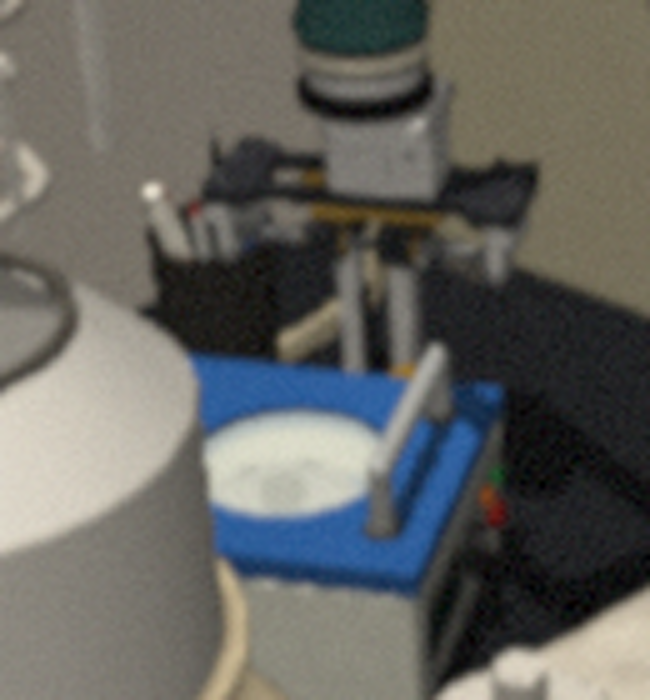

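View pics/t_a.png

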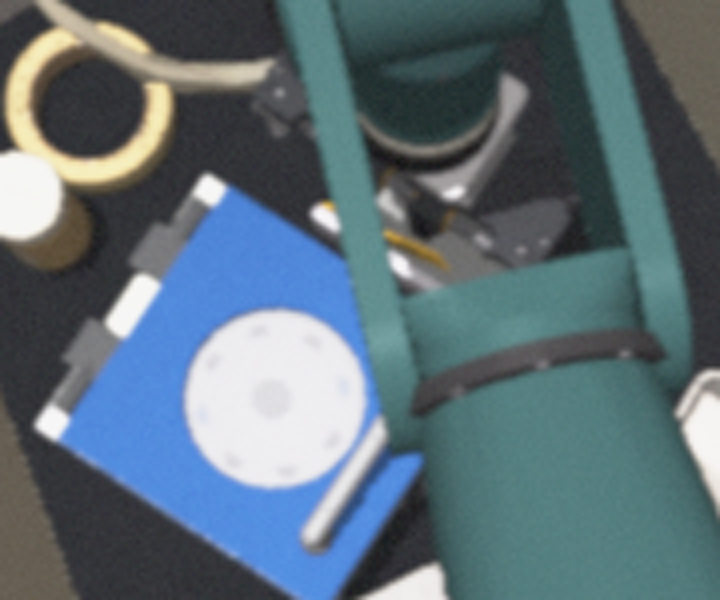

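jog_arm:
  delta_pos:
    - [0, 0.004, 0]
    - [-0.003, 0.007, 0]
    - [-0.006, 0.007, 0]
    - [-0.009, 0.007, 0]
    - [-0.011, 0.007, 0]
  angular:
    - [0, 0, 0]
    - [0, 0, 0]
    - [0, 0, 0]
    - [0, 0, 0]
    - [0, 0, 0]
  gripper: [255, 255, 255, 255, 255]

```text
clock: 9.15
eef_pos: [660.3, 231.2, 41.2]
tool_rot: [-1.523, 0.435, -0.448]
wrist_force: [4.9, -2.6, 7.4]
opening: 15.8
```

jog_arm:
  delta_pos:
    - [-0.001, 0, 0]
    - [-0.002, 0, 0]
    - [-0.003, 0, 0]
    - [-0.004, 0, 0]
  angular:
    - [0, 0, 0]
    - [0, 0, 0]
    - [0, 0, 0]
    - [0, 0, 0]
  gripper: [255, 255, 255, 255]

```text
clock: 9.65
eef_pos: [657.1, 233.4, 41.3]
tool_rot: [-1.523, 0.435, -0.448]
wrist_force: [4.5, -3.4, 6.2]
opening: 15.7
```

```bash
cat > st.py <<'E'
from h import *
s=state(); R0=Ro.from_rotvec(s["tool_rot"]).as_matrix()
print(s["eef_pos"],"yaw",np.degrees(np.arctan2(R0[1,2],R0[0,2])),"F tool",R0.T@s["wrist_force"],"T tool",R0.T@s["wrist_torque"],s["opening"],s["clock"])
print("off along normal",(s["eef_pos"][:2]-[651.7,234.9])@[.845,-.534])
E
python3 st.py
```

```text
[657.082 233.364  41.257] yaw 57.713689554856366 F tool [ 5.642 -6.12  -0.401] T tool [-0.165 -0.067 -0.955] 15.731485892255874 9.65
off along normal 5.367481912956409
```

jog_arm:
  delta_pos:
    - [0, -0.003, 0]
    - [0, -0.0035, 0]
    - [0, -0.0035, 0]
  angular:
    - [0, 0, 0]
    - [0, 0, 0]
    - [0, 0, 0]
  gripper: [255, 255, 255]

```text
clock: 10.02
eef_pos: [653.7, 234.1, 40.9]
tool_rot: [-1.525, 0.442, -0.44]
wrist_force: [1.4, 0.5, 1.6]
opening: 15.7
```

```bash
python3 st.py; python3 pic.py b
```

```text
[653.672 234.059  40.926] yaw 57.74208483683395 F tool [ 0.893 -1.578  1.177] T tool [ 0.207  0.037 -0.132] 15.651569609403705 10.025
off along normal 2.115048282898472
[653.668 234.04   40.883] [-1.525  0.442 -0.44 ] [0.674 0.286 1.38 ] [ 0.232 -0.13  -0.016] 15.726755749828712 10.175
```

View pics/t_b.png

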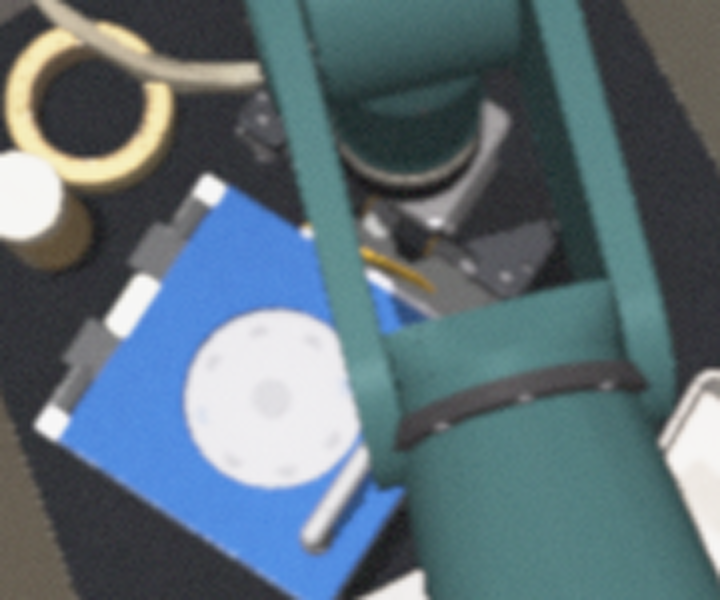

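jog_arm:
  delta_pos:
    - [-0.001, 0, 0]
    - [-0.002, 0, 0]
    - [-0.003, 0, 0]
    - [-0.003, 0, 0]
  angular:
    - [0, 0, 0]
    - [0, 0, 0]
    - [0, 0, 0]
    - [0, 0, 0]
  gripper: [255, 255, 255, 255]

```text
clock: 10.68
eef_pos: [651.8, 234.8, 41.1]
tool_rot: [-1.526, 0.441, -0.442]
wrist_force: [1.7, -1.1, 0.7]
opening: 15.8
```

```bash
python3 st.py
```

```text
[651.751 234.813  41.063] yaw 57.7182627821641 F tool [ 2.036 -0.729 -0.055] T tool [ 0.228  0.001 -0.702] 15.790538287000492 10.675
off along normal 0.0893201681127195
```

jog_arm:
  delta_pos:
    - [-0.001, 0, 0]
    - [-0.002, 0, 0]
    - [-0.003, 0, 0]
    - [-0.004, 0, 0]
    - [-0.004, 0, 0]
  angular:
    - [0, 0, 0]
    - [0, 0, 0]
    - [0, 0, 0]
    - [0, 0, 0]
    - [0, 0, 0]
  gripper: [255, 255, 255, 255, 255]

```text
clock: 11.3
eef_pos: [648.0, 237.3, 41.0]
tool_rot: [-1.526, 0.441, -0.441]
wrist_force: [1.7, -1.9, 1.8]
opening: 15.7
```

```bash
python3 st.py;python3 pic.py c
```

```text
[648.006 237.257  41.025] yaw 57.734350713531335 F tool [ 2.47  -1.825 -0.681] T tool [ 0.052 -0.013 -0.619] 15.673116650836528 11.3
off along normal -4.380182440807264
[648.027 237.263  41.031] [-1.525  0.441 -0.441] [ 1.895 -1.362  2.084] [-0.2   -0.5   -0.045] 15.58738309239433 11.45
```

View pics/t_c.png

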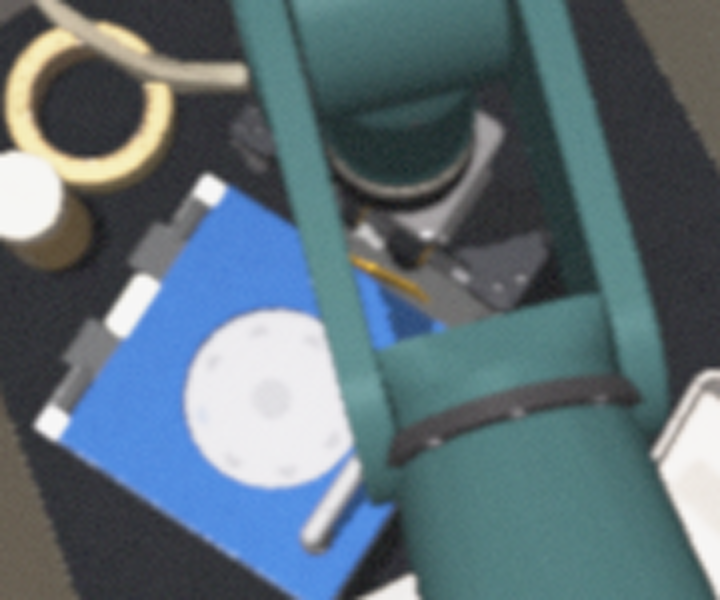

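jog_arm:
  delta_pos:
    - [-0.001, 0, 0]
    - [-0.002, 0, 0]
    - [-0.003, 0, 0]
    - [-0.003, 0, 0]
  angular:
    - [0, 0, 0]
    - [0, 0, 0]
    - [0, 0, 0]
    - [0, 0, 0]
  gripper: [255, 255, 255, 255]

```text
clock: 11.95
eef_pos: [647.7, 237.4, 41.3]
tool_rot: [-1.526, 0.438, -0.446]
wrist_force: [7.3, -4.6, -0.2]
opening: 15.4
```

```bash
python3 st.py
```

```text
[647.691 237.39   41.262] yaw 57.676166370008296 F tool [ 8.657  0.292 -0.005] T tool [ 0.047  0.033 -1.625] 15.400381487495071 11.95
off along normal -4.717855490320026
```

jog_arm:
  delta_pos:
    - [-0.001, 0, 0]
    - [-0.002, 0.001, 0]
    - [-0.002, 0.001, 0]
  angular:
    - [0, 0, 0]
    - [0, 0, 0]
    - [0, 0, 0]
  gripper: [255, 255, 255]

```text
clock: 12.32
eef_pos: [647.6, 237.4, 41.4]
tool_rot: [-1.526, 0.435, -0.45]
wrist_force: [8.8, -6.9, 1.4]
opening: 15.3
```

```bash
python3 st.py; python3 pic.py d
```

```text
[647.635 237.434  41.37 ] yaw 57.64373658127384 F tool [11.109 -1.304 -1.138] T tool [-0.11   0.045 -2.089] 15.34406626880329 12.325
off along normal -4.7883884761944495
[647.639 237.462  41.388] [-1.526  0.436 -0.45 ] [ 8.002 -6.108  2.049] [-1.193 -1.79  -0.044] 15.656109657831502 12.475
```

View pics/t_d.png

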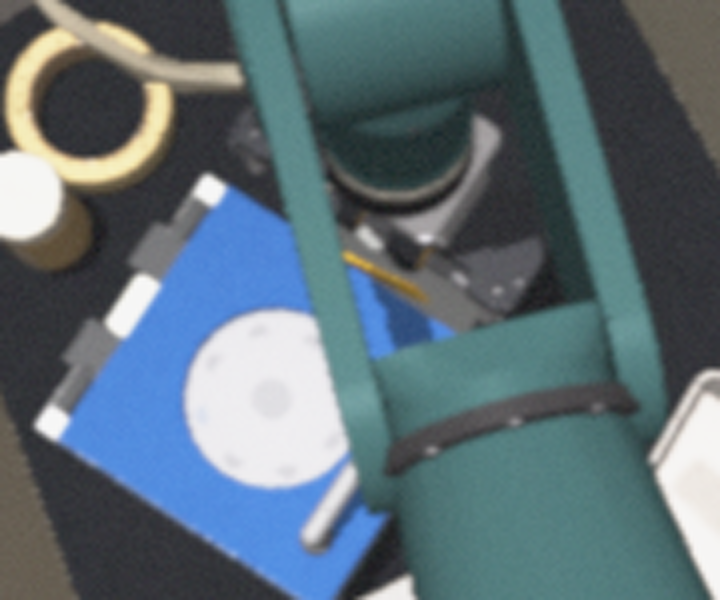

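jog_arm:
  delta_pos:
    - [0.002, 0, 0]
    - [0.003, 0, 0]
    - [0.003, 0, 0]
    - [0.003, 0, 0]
    - [0.003, 0, 0]
  angular:
    - [0, 0, 0]
    - [0, 0, 0]
    - [0, 0, 0]
    - [0, 0, 0]
    - [0, 0, 0]
  gripper: [255, 255, 130, 130, 130]

```text
clock: 13.1
eef_pos: [645.3, 238.9, 39.0]
tool_rot: [-1.526, 0.443, -0.439]
wrist_force: [-0.2, 0.6, -0.0]
opening: 42.5
```

```bash
python3 st.py; python3 pic.py e
```

```text
[645.286 238.854  38.966] yaw 57.772850930281336 F tool [-0.434  0.001  0.387] T tool [ 0.117  0.002 -0.12 ] 42.51460710725976 13.1
off along normal -7.53104053093747
[645.969 238.574  39.571] [-1.526  0.442 -0.44 ] [-0.662 -0.178  0.261] [ 0.013 -0.042 -0.009] 45.972046085360795 13.25
```

View pics/t_e.png

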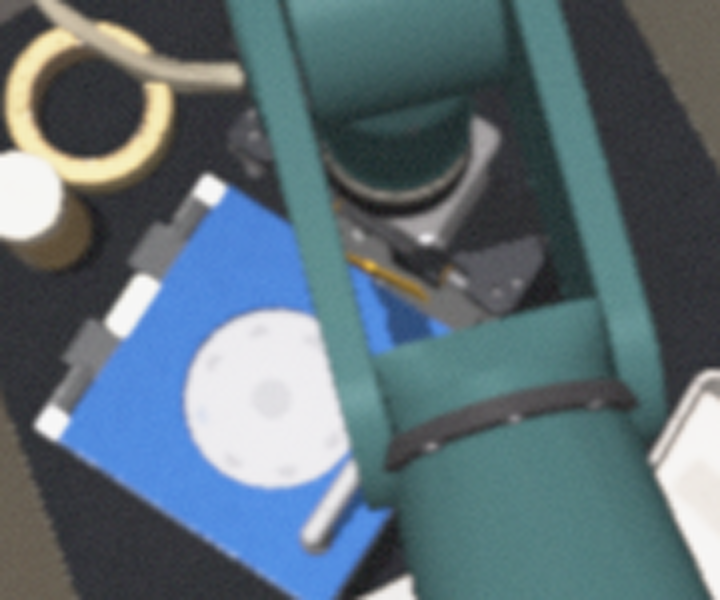

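jog_arm:
  delta_pos:
    - [0, -0.02, 0]
    - [0, -0.06, 0]
    - [0, -0.1, 0]
    - [0, -0.14, 0]
    - [0, -0.18, 0]
  angular:
    - [0, 0, 0]
    - [0, 0, 0]
    - [0, 0, 0]
    - [0, 0, 0]
    - [0, 0, 0]
  gripper: [130, 130, 130, 130, 130]

```text
clock: 13.88
eef_pos: [646.5, 238.4, 223.5]
tool_rot: [-1.524, 0.439, -0.443]
wrist_force: [1.0, -0.2, -0.5]
opening: 46.1
```

jog_arm:
  delta_pos:
    - [-0.03, -0.01, -0.045]
    - [-0.06, -0.02, -0.09]
    - [-0.09, -0.03, -0.135]
    - [-0.127, -0.037, -0.184]
    - [-0.127, -0.037, -0.184]
  angular:
    - [0, 0, 0]
    - [0, 0, 0]
    - [0, 0, 0]
    - [0, 0, 0]
    - [0, 0, 0]
  gripper: [60, 60, 60, 60, 60]

```text
clock: 14.5
eef_pos: [438.1, 149.8, 260.3]
tool_rot: [-1.523, 0.438, -0.445]
wrist_force: [0.6, 0.6, 0.5]
opening: 71.6
```

```bash
python3 pic.py f
python3 - <<'E'
from h import *
T=np.load("t_f.npy"); crop(T,170,80,300,180,6,"t_f2.png")
E
```

```text
[441.565 150.77  258.29 ] [-1.524  0.439 -0.443] [ 0.617 -0.193 -0.049] [ 0.02  -0.088  0.008] 72.1710107035171 14.65
```

View pics/t_f2.png

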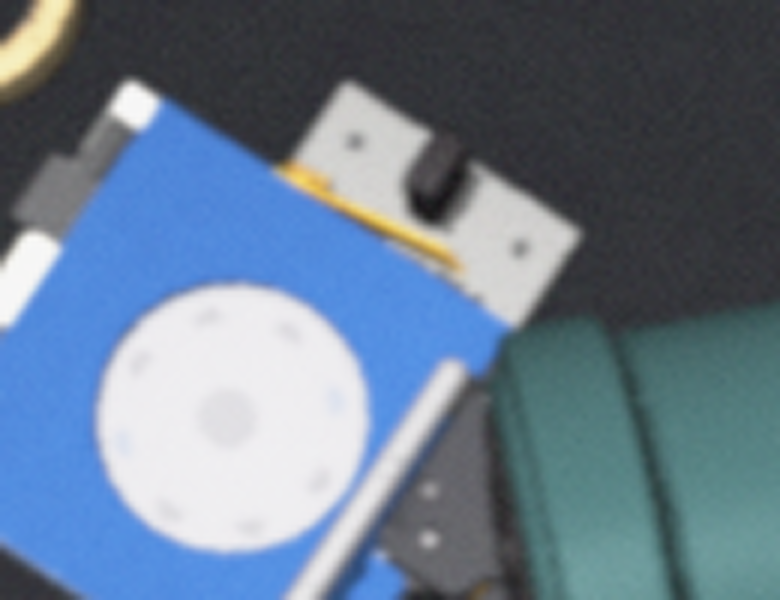

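View pics/s_f.png

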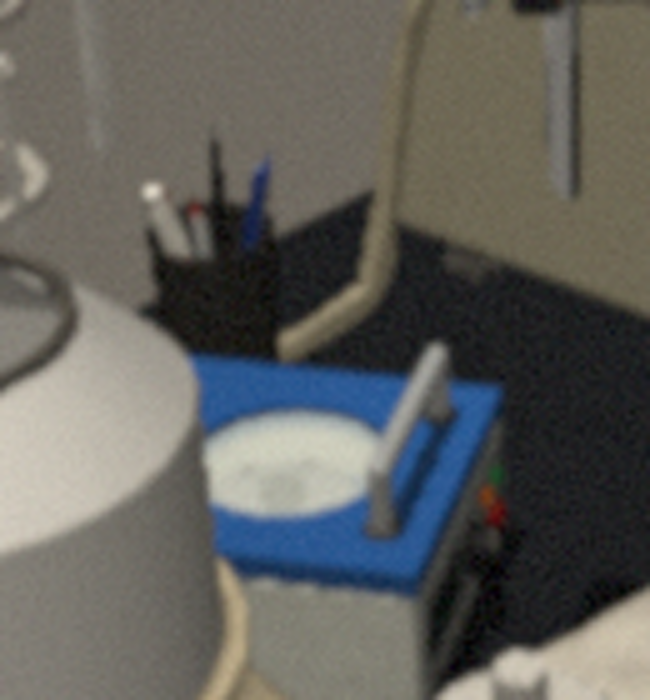

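```bash
cat > m10.py <<'E'
from h import *
T=np.load("t_f.npy"); _,K,V=snap("top")
L=T.astype(float).mean(2)
k=lambda x,y:np.array([170+(x+.5)/6-.5,80+(y+.5)/6-.5])
def edge(a,b,side,th=None):
    import scipy.ndimage as nd
    G=cv2.GaussianBlur(((T/255.)**2.2).mean(2),(0,0),.6); a=k(*a);b=k(*b); d=(b-a)/np.linalg.norm(b-a); n=np.array([-d[1],d[0]]); P=[]
    for t in np.linspace(.1,.9,30):
        c=a+(b-a)*t; w=np.arange(-3.,3,.05); q=c[:,None]+n[:,None]*w; pr=nd.map_coordinates(G,[q[1],q[0]],order=1)
        g=abs(np.gradient(pr)); P.append(c+n*w[np.argmax(g)])
    return np.array(P)
E1=edge((352,82),(580,235),1); W=np.array([onz(p,K,V,10) for p in E1]); f=cv2.fitLine(W[:,:2].astype(np.float32),cv2.DIST_HUBER,0,.01,.01).ravel(); print("foot edge yaw",np.degrees(np.arctan2(f[1],f[0]))%180, f[2:])
E2=edge((165,102),(270,165),1); E3=edge((490,312),(507,323),1)
# lid right edge points visible: rear part next to dark bench (165,102)->(275,168), z=90
W2=np.array([onz(p,K,V,90) for p in E2]); f2=cv2.fitLine(W2[:,:2].astype(np.float32),cv2.DIST_HUBER,0,.01,.01).ravel(); print("lid edge yaw",np.degrees(np.arctan2(f2[1],f2[0]))%180,f2[2:])
n=np.array([.845,-.534]); x=np.array([.534,.845])
print("dist foot edge - lid edge", (f[2:]-f2[2:])@n - 0, "x of edge centre rel lid", (f[2:]-f2[2:])@x)
for nm,c in (("rear",(350,80)),("front",(583,235))): w=onz(k(*c),K,V,10); print(nm,w,"rel C x",(w[:2]-[546.1,318.9])@x,"y",-(w[:2]-[546.1,318.9])@n)
c,r=cv2.minEnclosingCircle(np.array([[438,170]],np.float32))
for nm,q in (("gripTop",(452,155)),("bladeTip",(458,265)),("pivot",(287,170))): 
    for z in ((62,) if nm=="gripTop" else (75,) if nm=="bladeTip" else (25,)): w=onz(k(*q),K,V,z); print(nm,w,"rel C x",(w[:2]-[546.1,318.9])@x,"y",-(w[:2]-[546.1,318.9])@n)
E
python3 m10.py
```

```text
foot edge yaw 57.695854 [665.328 222.778]
lid edge yaw 58.580822 [651.033 320.245]
dist foot edge - lid edge 64.1257020263672 x of edge centre rel lid -74.72586840820313
rear [698.942 273.571  10.   ] rel C x 43.31487965793796 y -153.35752358554544
front [633.763 173.045  10.   ] rel C x -76.43521853021197 y -151.9620355496285
gripTop [652.525 228.732  62.   ] rel C x -19.361019291684933 y -138.07916332796827
bladeTip [604.655 225.411  75.   ] rel C x -47.729231976814106 y -99.40219513821343
pivot [655.313 298.314  25.   ] rel C x 40.924667881785886 y -103.27737044281288
```

```bash
cat > m11.py <<'E'
from h import *
import scipy.ndimage as nd
T=np.load("top.npy"); S=np.load("scene.npy"); _,Kt,Vt=snap("top"); _,Ks,Vs=snap("scene")
def axis(F,a,b,ts,W):
    L=255*(F/255.)**2.2; Y=L[:,:,2]-L[:,:,0]; a=np.array(a,float);b=np.array(b,float); d=(b-a)/np.linalg.norm(b-a); n=np.array([-d[1],d[0]]); P=[]
    for t in ts:
        c=a+(b-a)*t; w=np.arange(-W,W,.05); q=c[:,None]+n[:,None]*w; pr=nd.map_coordinates(Y,[q[1],q[0]],order=1)
        i=np.argmin(np.where(abs(w)<2,pr,1e9)); out=[]
        for s in (1,-1):
            seg=pr[i::s]; hi=seg[:int(5/.05)].max(); th=(hi+pr[i])/2; j=np.argmax(seg>th); out.append(w[i+s*j])
        P.append(np.r_[c+n*np.mean(out),out[0]-out[1]])
    P=np.array(P); f=cv2.fitLine(P[:,:2].astype(np.float32),cv2.DIST_HUBER,0,.01,.01).ravel(); print(np.round(P[::3],2)); return f
ft=axis(T,(218,185),(246.5,142),np.linspace(.1,.5,15),5); fs=axis(S,(226.2,181),(237,160.5),np.linspace(.25,.9,15),4)
c,d1=ray(fs[2:]-10*fs[:2],Ks,Vs); _,d2=ray(fs[2:]+10*fs[:2],Ks,Vs); n=np.cross(d1,d2); n/=np.linalg.norm(n)
for s in (-20,0,20):
    ct,dt=ray(ft[2:]+s*ft[:2],Kt,Vt); print(ct+dt*(n@(c-ct))/(n@dt))
E
python3 m11.py
```

```text
[[220.47 180.45   7.1 ]
 [222.31 176.37   5.65]
 [224.88 172.76   5.85]
 [227.41 169.13   6.05]
 [229.79 165.4    5.4 ]]
[[229.23 176.05   4.55]
 [230.6  173.12   4.75]
 [231.73 170.07   4.  ]
 [233.04 167.11   3.45]
 [234.94 164.47   4.65]]
[446.89  290.033 134.595]
[483.778 266.582 139.275]
[520.455 243.265 143.93 ]
```

Run:
```python
from h import *
s=state();print(s["eef_pos"],s["qpos"])
print(*rel((503,256,185),down(57.7)),*rel((503,256,114),down(57.7)))
```

```text
[441.846 150.859 256.777] [ 0.208 -0.103  1.459 -0.     1.786 -0.8  ]
[-0.004  0.072  0.122] [ 0.022  0.036 -0.02 ] [-0.004  0.143  0.122] [ 0.022  0.036 -0.02 ]
```

jog_arm:
  delta_pos:
    - [-0.001, 0.01, 0.05]
    - [-0.003, 0.03, 0.1]
    - [-0.004, 0.05, 0.122]
    - [-0.004, 0.072, 0.122]
    - [-0.004, 0.072, 0.122]
  angular:
    - [0, 0, 0]
    - [0, 0, 0]
    - [0, 0, 0]
    - [0, 0, 0]
    - [0, 0, 0]
  gripper: [100, 100, 100, 100, 100]

```text
clock: 15.42
eef_pos: [502.0, 256.0, 181.5]
tool_rot: [-1.53, 0.445, -0.437]
wrist_force: [0.2, 0.5, -0.8]
opening: 57.2
```

```bash
python3 pic.py g; python3 st.py
```

```text
[503.337 255.979 185.778] [-1.525  0.441 -0.442] [-0.358  0.035  0.477] [ 0.038 -0.152 -0.002] 57.08710495130663 15.575
[503.337 255.979 185.778] yaw 57.71541201209472 F tool [-0.32  -0.478 -0.161] T tool [ 0.113  0.002 -0.108] 57.08710495130663 15.575
off along normal -136.622992181113
```

View pics/s_g.png

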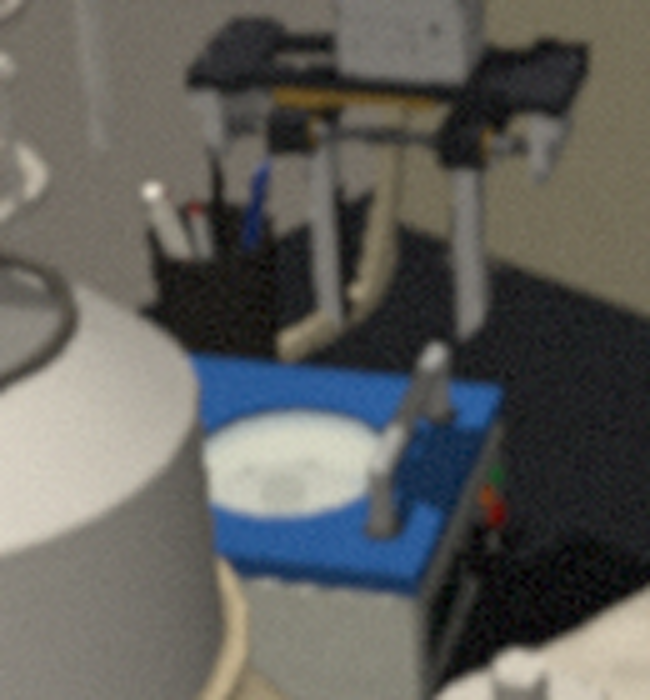

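View pics/t_g.png

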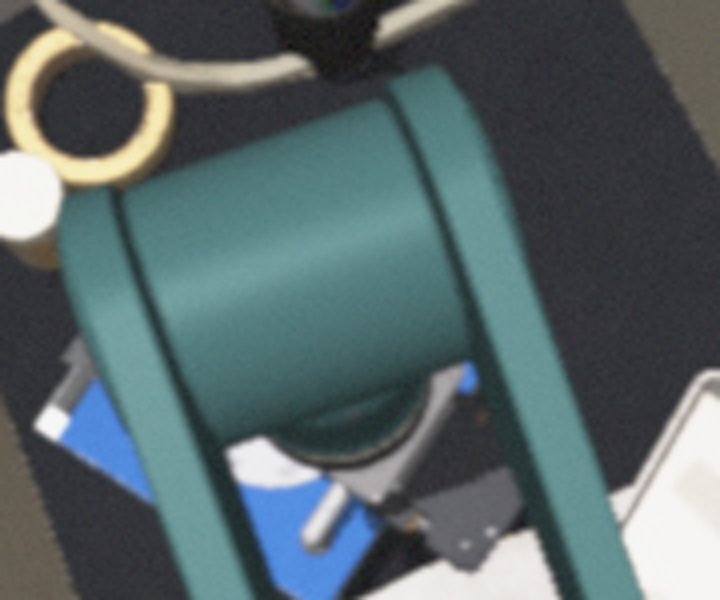

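Run:
```python
from h import *
_,Ks,Vs=snap("scene")
for z in (131,135,139):
  q=proj((503,256,z),Ks,Vs); print(z,q,(q-[150,90]+.5)*5-.5)
```

```text
131 [231.732 173.046] [410.659 417.231]
135 [231.657 171.692] [410.285 410.459]
139 [231.582 170.332] [409.91  403.662]
```

jog_arm:
  delta_pos:
    - [0, 0.02, 0]
    - [0, 0.045, 0]
    - [0, 0.062, 0]
    - [0, 0.07, 0]
    - [0, 0.071, 0]
  angular:
    - [0, 0, 0]
    - [0, 0, 0]
    - [0, 0, 0]
    - [0, 0, 0]
    - [0, 0, 0]
  gripper: [100, 100, 100, 100, 100]

```text
clock: 16.25
eef_pos: [502.6, 255.8, 114.0]
tool_rot: [-1.525, 0.441, -0.441]
wrist_force: [-0.6, -0.2, 0.7]
opening: 57.1
```

```bash
python3 pic.py h; python3 st.py
```

```text
[503.182 256.035 114.997] [-1.524  0.44  -0.442] [ 1.028  0.445 -1.386] [ 0.064 -0.096  0.04 ] 57.37703501746779 16.4
[503.182 256.035 114.997] yaw 57.72582406017935 F tool [0.63  1.388 0.923] T tool [ 0.105 -0.04  -0.047] 57.37703501746779 16.4
off along normal -136.7839074838152
```

View pics/s_h.png

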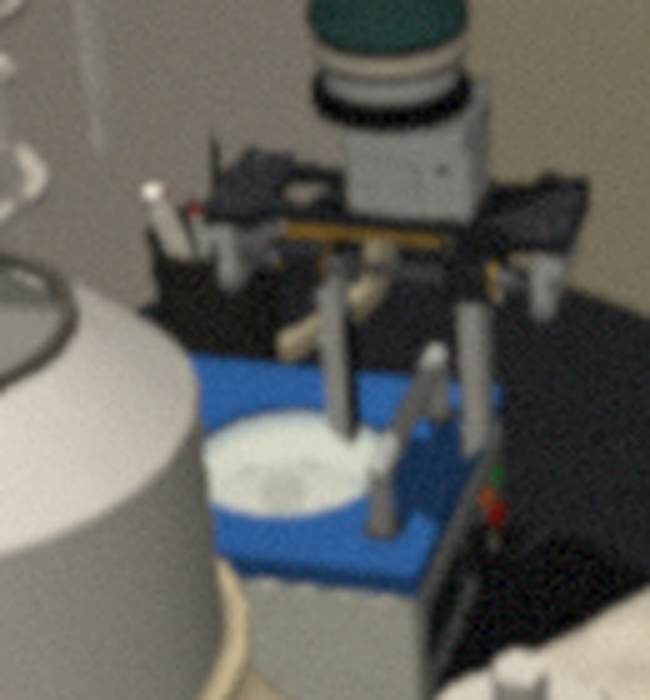

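The fingers straddle the bar: left finger at (340,390) and right at (475,390) in the crop, bar between them. Closing.

jog_arm:
  delta_pos:
    - [0, 0, 0]
    - [0, 0, 0]
    - [0, 0, 0]
    - [0, 0, 0]
    - [0, 0, 0]
  angular:
    - [0, 0, 0]
    - [0, 0, 0]
    - [0, 0, 0]
    - [0, 0, 0]
    - [0, 0, 0]
  gripper: [255, 255, 255, 255, 255]

```text
clock: 17.02
eef_pos: [503.4, 257.1, 114.1]
tool_rot: [-1.522, 0.44, -0.442]
wrist_force: [-0.5, 1.0, -0.6]
opening: 11.3
```

jog_arm:
  delta_pos:
    - [0, 0, 0]
    - [0, 0, 0]
    - [0, 0, 0]
  angular:
    - [0, 0, 0]
    - [0, 0, 0]
    - [0, 0, 0]
  gripper: [255, 255, 255]

```text
clock: 17.4
eef_pos: [503.3, 257.0, 114.0]
tool_rot: [-1.523, 0.44, -0.442]
wrist_force: [3.3, 4.6, -3.0]
opening: 10.9
```

```bash
python3 st.py
```

```text
[503.322 257.05  114.014] yaw 57.74996325814028 F tool [0.346 3.034 5.661] T tool [ 1.063 -0.001 -0.148] 10.939330361397152 17.4
off along normal -137.20768186281836
```

Run:
```python
import numpy as np
for t in [.05,.1,.15,.2,.25,.3,.35,.4,.45,.5,.55,.58]:
    print(t, "y",round(-(45*np.cos(t)+166*np.sin(t)-45)/1000,4),"z",round((-166*np.cos(t)+45*np.sin(t)+166)/1000,4))
```

```text
0.05 y -0.0082 z 0.0025
0.1 y -0.0163 z 0.0053
0.15 y -0.0243 z 0.0086
0.2 y -0.0321 z 0.0122
0.25 y -0.0397 z 0.0163
0.3 y -0.047 z 0.0207
0.35 y -0.0542 z 0.0255
0.4 y -0.0611 z 0.0306
0.45 y -0.0677 z 0.0361
0.5 y -0.0741 z 0.0419
0.55 y -0.0801 z 0.048
0.58 y -0.0836 z 0.0518
```

jog_arm:
  delta_pos:
    - [0, -0.0082, 0.0025]
    - [0, -0.0163, 0.0053]
    - [0, -0.0243, 0.0086]
    - [0, -0.0243, 0.0086]
    - [0, -0.0243, 0.0086]
  angular:
    - [0, 0, 0]
    - [0, 0, 0]
    - [0, 0, 0]
    - [0, 0, 0]
    - [0, 0, 0]
  gripper: [255, 255, 255, 255, 255]

```text
clock: 18.02
eef_pos: [507.3, 263.4, 136.7]
tool_rot: [-1.525, 0.442, -0.441]
wrist_force: [4.1, 4.6, -6.4]
opening: 11.0
```

```bash
python3 st.py; python3 pic.py i
```

```text
[507.34  263.351 136.706] yaw 57.732374901337195 F tool [0.988 6.375 6.029] T tool [ 1.063 -0.023 -0.433] 10.997558132042933 18.025
off along normal -137.17686644264654
[507.307 263.378 136.685] [-1.525  0.441 -0.441] [ 4.933  3.937 -7.876] [ 0.723 -0.95  -0.003] 11.034273388137143 18.175
```

View pics/s_i.png

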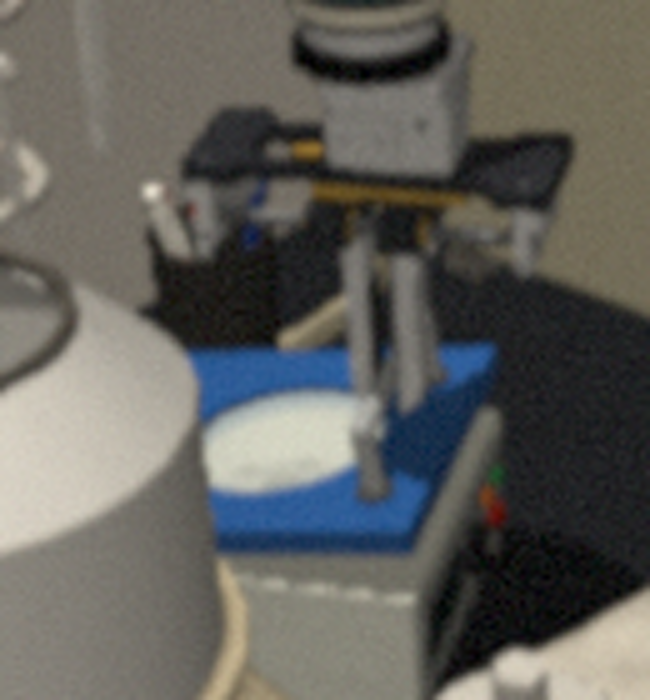

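jog_arm:
  delta_pos:
    - [0, -0.0078, 0.0036]
    - [0, -0.0154, 0.0077]
    - [0, -0.0227, 0.0121]
    - [0, -0.0299, 0.0169]
    - [0, -0.0368, 0.022]
  angular:
    - [0, 0, 0]
    - [0, 0, 0]
    - [0, 0, 0]
    - [0, 0, 0]
    - [0, 0, 0]
  gripper: [255, 255, 255, 255, 255]

```text
clock: 18.8
eef_pos: [518.5, 281.2, 174.7]
tool_rot: [-1.528, 0.443, -0.441]
wrist_force: [2.5, 0.6, -9.0]
opening: 10.9
```

jog_arm:
  delta_pos:
    - [0, -0.0066, 0.0055]
    - [0, -0.013, 0.0113]
    - [0, -0.019, 0.0174]
    - [0, -0.019, 0.0174]
    - [0, -0.019, 0.0174]
  angular:
    - [0, 0, 0]
    - [0, 0, 0]
    - [0, 0, 0]
    - [0, 0, 0]
    - [0, 0, 0]
  gripper: [255, 255, 255, 255, 255]

```text
clock: 19.42
eef_pos: [527.7, 295.6, 195.0]
tool_rot: [-1.527, 0.442, -0.442]
wrist_force: [-2.4, -5.1, -2.4]
opening: 11.3
```

```bash
python3 st.py; python3 pic.py j
python3 - <<'E'
from h import *
s=state(); d=s["eef_pos"]-[503.32,257.05,114.0]; dx=d[:2]@[.534,.845]; print(dx,d[2])
from scipy.optimize import least_squares
# lid start position uncertain: bar z 131, measured dx, dz -> theta
t=np.linspace(.4,.7,301); ez=45*np.cos(t)+166*np.sin(t)-45-d[2]; ex=-166*np.cos(t)+45*np.sin(t)+166-dx
print("theta z",t[np.argmin(abs(ez))],"x",t[np.argmin(abs(ex))],"both",t[np.argmin(ex**2+ez**2)])
E
```

```text
[527.724 295.641 195.019] yaw 57.70641673502402 F tool [ 0.741  2.418 -5.616] T tool [-1.074 -0.043 -0.261] 11.268786754183228 19.425
off along normal -137.1955361717222
[527.693 295.604 194.991] [-1.527  0.442 -0.442] [-2.202 -6.045 -2.703] [-1.018  0.349 -0.044] 11.090544260568285 19.575
45.5931715379033 80.991259601732
theta z 0.5569999999999999 x 0.531 both 0.5429999999999999
```

View pics/s_j.png

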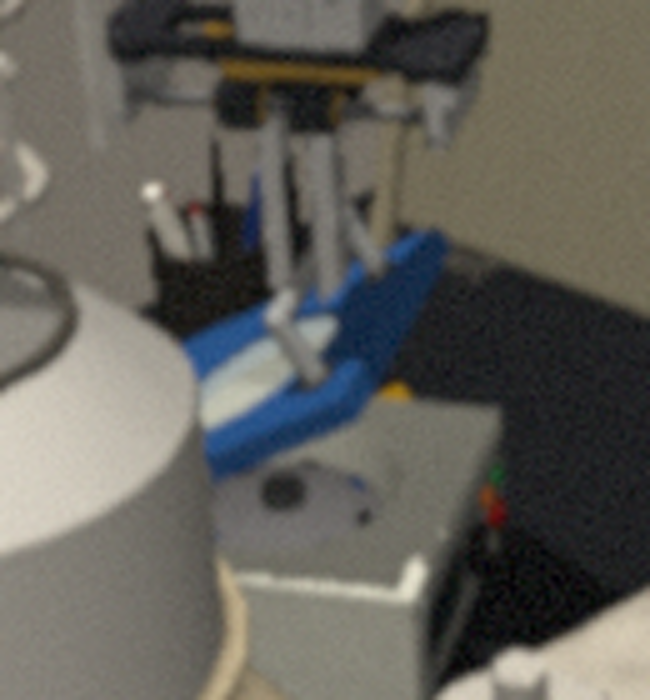

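View pics/t_j.png

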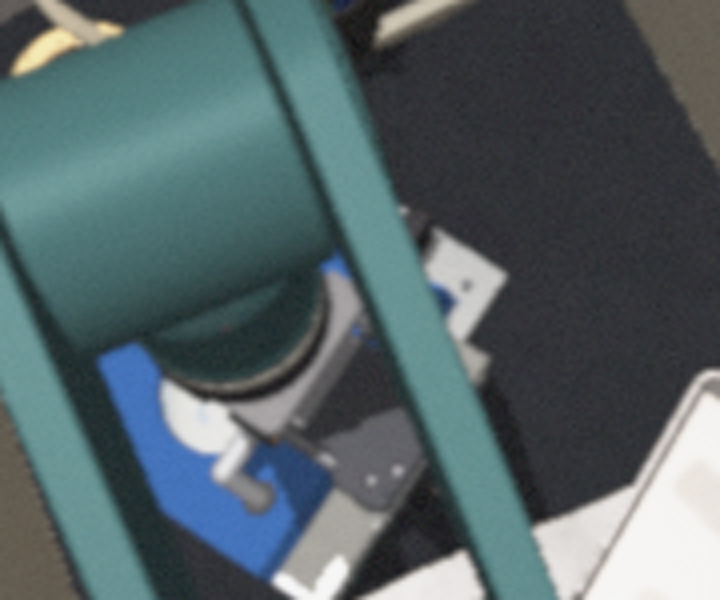

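Run:
```python
from h import *
A=[]
for i in range(6):
    S,K,V=snap("scene"); A.append(S.astype(float))
A=np.mean(A,0); np.save("avg3.npy",A); s=state(); print(s["eef_pos"],s["wrist_force"],s["clock"])
crop(A.astype(np.uint8),185,130,245,190,12,"s13.png")
```

```text
[527.686 295.578 194.951] [-1.804 -5.142 -3.247] 19.875
```

View pics/s13.png

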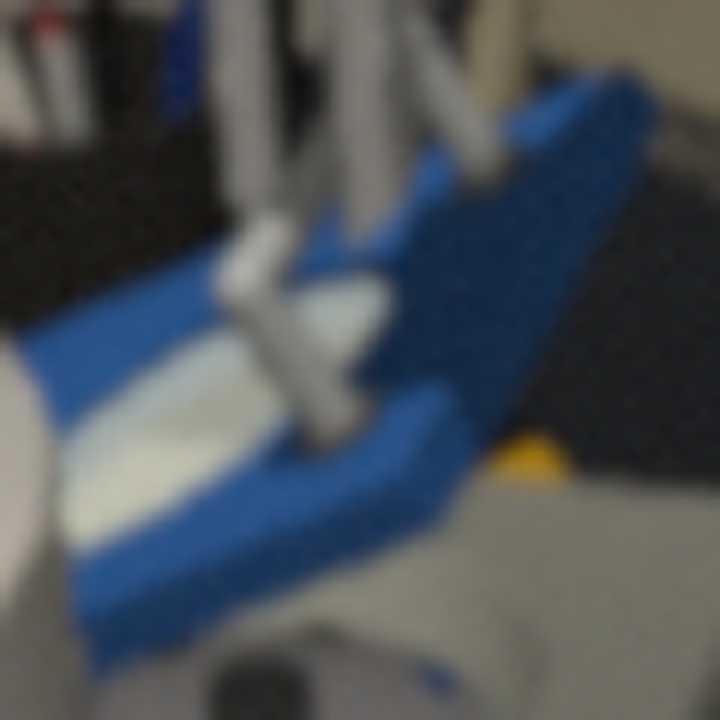

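```bash
cat > m12.py <<'E'
from h import *
import scipy.ndimage as nd, sys
A=np.load(sys.argv[1] if len(sys.argv)>1 else "avg3.npy"); _,K,V=snap("scene"); L=255*(A/255)**2.2; Y=L[:,:,2]-L[:,:,0]
ref=np.load("scene.npy")
yaw=np.radians(57.7); gx=np.array([np.cos(yaw),np.sin(yaw),0]); gz=np.array([0,0,1.]); gy=np.cross(gz,gx); C=np.array([546.1,318.9,0])
def onpl(px,yo):
    c,d=ray(px,K,V); X=c+d*((C+gy*yo-c)@gy)/(d@gy); return np.array([(X-C)@gx,(X-C)@gz])
k=lambda x,y:np.array([185+(x+.5)/12-.5,130+(y+.5)/12-.5])
def edge(a,b,n=25,W=2.5,Yi=None):
    Yi=Y if Yi is None else Yi
    a=k(*a);b=k(*b);d=(b-a)/np.linalg.norm(b-a);nn=np.array([-d[1],d[0]]);P=[]
    for t in np.linspace(0,1,n):
        c=a+(b-a)*t;w=np.arange(-W,W,.05);q=c[:,None]+nn[:,None]*w;pr=nd.map_coordinates(Yi,[q[1],q[0]],order=1)
        lo=np.median(pr[:15]);hi=np.median(pr[-15:]);th=(lo+hi)/2;j=np.nonzero(np.diff(np.sign(pr-th)))[0]
        if len(j): P.append(c+nn*w[j[np.argmin(abs(w[j]))]])
    return np.array(P)
def fit(P,yo,nm):
    Q=np.array([onpl(q,yo) for q in P]); f=np.polyfit(Q[:,0],Q[:,1],1); r=Q[:,1]-np.polyval(f,Q[:,0]); kk=abs(r)<2*r.std()+.05; f=np.polyfit(Q[kk,0],Q[kk,1],1); r=Q[kk,1]-np.polyval(f,Q[kk,0])
    print(nm,"theta",-np.arctan(f[0]),"rms",r.std(),"xrange",Q[:,0].min(),Q[:,0].max(),"z at hinge x=90",np.polyval(f,90))
if __name__=="__main__":
    E1=edge((35,328),(205,250)); E1b=edge((525,127),(590,85),12)
    fit(E1,-89,"far rear part"); fit(np.r_[E1,E1b],-89,"far both")
    E2=edge((120,657),(430,520)); fit(E2,89,"near lower")
    G=L.sum(2); E3=edge((100,612),(400,478),Yi=G); fit(E3,89,"near upper")
E
python3 m12.py
```

```text
far rear part theta 0.527899350436656 rms 0.26397992555751604 xrange 33.19774724626384 75.8604931413896 z at hinge x=90 99.5994618010686
far both theta 0.5434601667513345 rms 0.4879296141777184 xrange -57.23769883797035 75.8604931413896 z at hinge x=90 98.91393685788273
near lower theta 0.5328349189911511 rms 0.23748715921503083 xrange -75.70942675375329 -9.261807669709636 z at hinge x=90 83.30020762624642
near upper theta 0.5332202101353144 rms 0.2519185216921883 xrange -69.36566602882544 -5.057993475667738 z at hinge x=90 98.87358740009401
```

```bash
cat > m13.py <<'E'
from m12 import *
# yellow tip: topmost
R=L[:,:,0]-L[:,:,2]
sub=R[160:174,220:240]; print(np.round(sub).astype(int))
E
python3 m13.py
python3 - <<'E'
import numpy as np
for t in (.52,.55,.58,.61): print(t,22+95*np.sin(t)+9*np.cos(t), -16.5+48-95*np.cos(t)+9*np.sin(t))
E
```

```text
[[-13 -13 -12 -13 -14 -14 -14 -14 -10  -6  -2  -1   0   0  -1  -1   0  -1
   -1   0]
 [-20 -20 -16 -14 -13 -14 -13 -12  -7  -3  -1   0  -1  -1   0   0   0  -1
   -1   0]
 [-38 -36 -25 -15 -14 -14 -12  -9  -4  -1   0   0  -1   0  -1   0  -1  -1
    0  -1]
 [-52 -45 -30 -18 -14 -13 -12  -7  -2  -1  -1   0   0  -1  -1  -1   0  -1
    0  -1]
 [-52 -42 -29 -20 -14 -13  -9  -4  -1  -1  -1  -1  -1  -1   0   0  -1   0
    0   0]
 [-45 -33 -28 -24 -17 -11  -6  -2   1   1   1   0  -1   0   0   0  -1   0
   -1   0]
 [-37 -28 -28 -26 -19 -10  -2   5  14  20  13   4   0   0  -1   0  -1  -1
    0   0]
 [-32 -28 -29 -28 -20  -6  11  30  50  62  44  18   3   0   0  -1   0  -1
   -1  -1]
 [-31 -30 -30 -27 -15   8  36  65  80  88  73  39  12   1   0   0   0   0
    0   0]
 [-31 -30 -29 -23  -5  18  42  61  69  73  69  48  19   4   1   1   1   0
    0   0]
 [-29 -30 -25 -15   2  16  26  32  34  37  39  32  17   7   5   4   4   3
    2   2]
 [-29 -29 -21  -6   5  13  14  15  16  16  17  16  12   9   9   9   8   7
    7   6]
 [-26 -25 -14   1  10  11  11  11  10  10  11  11   9  11  10  10  10  10
   10  10]
 [-22 -17  -5   6  11  10  11  10  10  10  11  10  11  10  11  10  11  11
   10  10]]
0.52 77.01398571225384 -46.4709008287831
0.55 79.32800744694819 -44.7856445352771
0.58 81.59043784446467 -43.0317363108159
0.61 83.79924087015503 -41.210754554416226
```

Run:
```python
from m12 import *
for px in ((229,166.8),(229,166.3),(228.5,165.9)):
    print(px,onpl(px,-103),onpl(px,-100))
# check: case top edge right side z=80 y=-90 & lid-bar reference: right front top corner of case  in avg3 ~ crop s_j (500,408)/5
print("case RF top corner", onpl((150+500.5/5-.5,90+407.5/5-.5),-90))
```

```text
(229, 166.8) [-37.135  82.248] [-38.066  84.129]
(229, 166.3) [-37.219  83.87 ] [-38.15   85.747]
(228.5, 165.9) [-35.845  85.   ] [-36.78   86.873]
case RF top corner [-98.905  83.761]
```

The lid reads 0.538 by image edges, and 0.53–0.56 from the TCP's arc. The blade gives 0.573 from its long upper edge and about 0.57–0.58 from its tip, so I'm aiming for about 0.578.

jog_arm:
  delta_pos:
    - [0, -0.002, 0.002]
    - [0, -0.004, 0.004]
    - [0, -0.0048, 0.0052]
    - [0, -0.0048, 0.0052]
    - [0, -0.0048, 0.0052]
  angular:
    - [0, 0, 0]
    - [0, 0, 0]
    - [0, 0, 0]
    - [0, 0, 0]
    - [0, 0, 0]
  gripper: [255, 255, 255, 255, 255]

```text
clock: 20.65
eef_pos: [530.3, 299.7, 199.8]
tool_rot: [-1.528, 0.442, -0.442]
wrist_force: [-2.7, -5.6, -3.7]
opening: 10.7
```

```bash
python3 st.py
python3 - <<'E'
from h import *
A=[]
for i in range(6):
    S,K,V=snap("scene"); A.append(S.astype(float))
A=np.mean(A,0); np.save("avg4.npy",A); s=state()
d=s["eef_pos"]-[503.32,257.05,114.0]; print(d[:2]@[.534,.845],d[2],s["opening"])
crop(A.astype(np.uint8),185,130,245,190,12,"s14.png")
E
```

```text
[530.321 299.672 199.785] yaw 57.692606669719716 F tool [ 0.654  3.686 -6.153] T tool [-1.243  0.05  -0.243] 10.718697389106682 20.65
off along normal -137.1533291245207
50.42489871412494 85.77636883811525 11.285222288682103
```

View pics/s14.png

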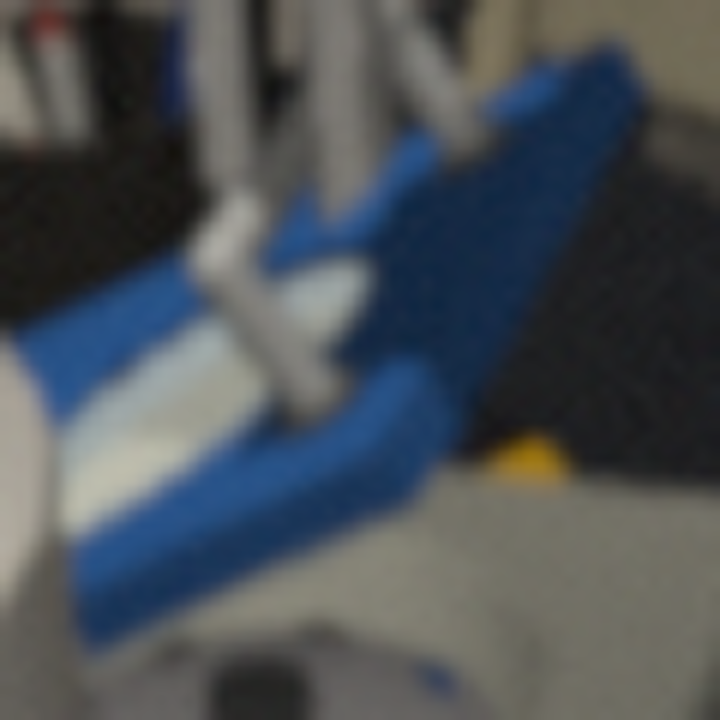

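```bash
cat > m14.py <<'E'
import sys; sys.argv=["x","avg4.npy"]
from m12 import *
E1=edge((35,325),(180,257)); E1b=edge((510,107),(560,70),10)
fit(E1,-89,"far rear"); fit(np.r_[E1,E1b],-89,"far both")
fit(edge((120,636),(400,502)),89,"near lower")
G=L.sum(2); fit(edge((100,590),(390,445),Yi=G),89,"near upper")
E
python3 m14.py
```

```text
far rear theta 0.5564197055231548 rms 0.1150199756333967 xrange 39.490479563860575 75.95453474051575 z at hinge x=90 100.19202018388039
far both theta 0.578919185238707 rms 0.37710861542832 xrange -50.413162770219174 75.95453474051575 z at hinge x=90 99.213055526631
near lower theta 0.559721875345825 rms 0.18311590682341003 xrange -69.96060607050066 -9.593292595248256 z at hinge x=90 85.0483294730061
near upper theta 0.5673747259862817 rms 0.31076551139194314 xrange -67.1724224546698 -5.4385192455764075 z at hinge x=90 99.73427496912413
```

jog_arm:
  delta_pos:
    - [0, -0.0008, 0.0008]
    - [0, -0.0008, 0.0008]
    - [0, -0.0008, 0.0008]
    - [0, -0.0008, 0.0008]
    - [0, -0.0008, 0.0008]
  angular:
    - [0, 0, 0]
    - [0, 0, 0]
    - [0, 0, 0]
    - [0, 0, 0]
    - [0, 0, 0]
  gripper: [255, 255, 255, 255, 255]

```text
clock: 21.62
eef_pos: [530.7, 300.4, 200.5]
tool_rot: [-1.528, 0.442, -0.442]
wrist_force: [-1.9, -5.4, -3.4]
opening: 11.1
```

```bash
python3 st.py; python3 pic.py k; python3 st.py
python3 - <<'E'
from h import *
T=np.load("t_k.npy"); crop(T,130,40,390,290,3,"t_k2.png")
E
```

```text
[530.723 300.351 200.471] yaw 57.69014001867964 F tool [ 1.23   3.437 -5.585] T tool [-1.232  0.008 -0.284] 11.104708445381203 21.625
off along normal -137.17590476554028
[530.71  300.355 200.468] [-1.528  0.442 -0.442] [-2.029 -6.472 -2.811] [-1.181  0.507 -0.025] 11.09940045027682 21.775
[530.71  300.355 200.468] yaw 57.69071301521782 F tool [ 1.744  2.828 -6.548] T tool [-1.269  0.026 -0.203] 11.09940045027682 21.775
off along normal -137.1888671956176
```

View pics/t_k2.png

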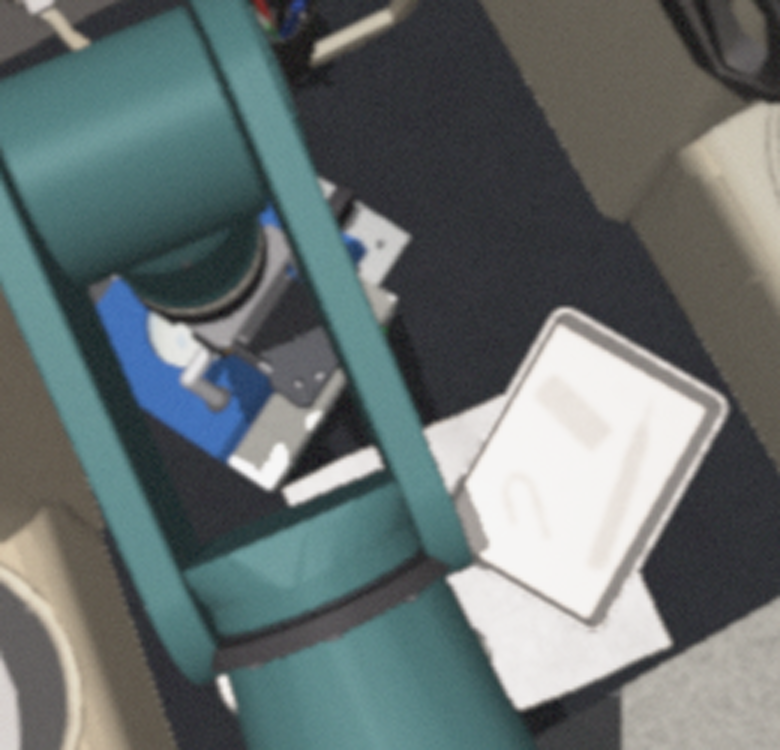

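The gauge's front foot corner is at (266.5,119), where it was before the lift (267,119). The lid is steady and its forces are only the spring's. Handing in.

```bash
python3 -c "
from workcell import *
print(finish_job())"
```

```text
the job is handed in; nothing more can be done
None
```

I set the bevel gauge flush against the right-hand side of the centrifuge and released it. The gripper then took the lid bar and is still holding the lid up, parallel to the yellow blade as near as I could measure. I handed in at about 21.8 s of the 64 s.

**Gauge:** it met the case with about 9–11 N of push and almost no twisting force. Afterwards its foot edge lay at 57.70°, against about 57.7° for the case. The foot's outer edge measured 64 mm from the lid edge, where 65 mm was expected. Its visible front corner did not move during the lift.

**Angles:**

| Measured | How | Value (rad) |
|---|---|---|
| Blade | long upper edge, two views | 0.573 (0.569–0.576) |
| Blade | height and position of its tip | about 0.57–0.58 |
| Blade | short lower edge | 0.61 |
| Lid, before a final nudge of about 0.006 | image edges | 0.556–0.579 |
| Lid, before the nudge | horizontal travel of the bar | 0.57 |
| Lid, before the nudge | vertical travel of the bar | 0.60 |

I settled on about 0.578 for the blade, and I put the lid at 0.575–0.58.

**Checks that disagreed:**
- **Blade's lower edge:** it read about 0.035 rad higher than the other blade measurements, so I gave it less weight.
- **Bar's vertical travel:** it read about 0.03 rad higher than its horizontal travel.
- **Bar height:** the cameras put it about 8 mm above the given value, but the grip held.

The last lid angle was not measured again from the image after the nudge. The bowl was almost entirely hidden by the arm and the stopwatch was hidden in the last top view. I did not check them separately, but the gripper did not go near them.

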